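# Gauge the spacer bars and lock them in the turnbuckle frame

## Task

Check the square spacer bars lying loose on the worktop in the go / no-go gauge, the longest first and the shortest last: hold each bar level, lower it through the wide upper gap and press it lightly onto the narrow lower gap, which must stop it, and after its check lay it flat in the slot of the frame that was made for its length (the stops at its ends are closest together for the shortest bar). When all the bars lie in their slots, turn the spoked sleeve of the turnbuckle, the tops of its spokes going away from the gauge, until both stop heads are drawn fully home over the bar ends; leave the timer and the petri dish where they are.

Things in the scene. Friction and masses are not known exactly. Their poses are not given: they have to be found in the camera images.
- bar_long_center (a point): bright square steel bar, 16 x 16 mm, 116 mm long, 160 g; its centre; its y axis runs along the bar. Lies flat on the worktop at the start (centre 8 mm up). May be absent.
- bar_mid_center (a point): the same bar but 100 mm long; its centre, y along the bar. May be absent.
- bar_short_center (a point): the same bar but 84 mm long; its centre, y along the bar. May be absent.
- gauge_seat (a point): where a bar's centre is when it rests on the no-go step of the gauge, 50 mm above the worktop; y along the bar, x across the gap, z up. Go gap: 19 mm wide in x, from the step (8 mm below the point) to 10 mm above the point; above that the mouth widens at 45 degrees up to the points of the fork, 18 mm above. No-go gap below the step: 11 mm wide, so a bar cannot enter.
- slot_1 (a point): slot for the 116 mm bar, next to the sleeve: where the bar's centre is when it lies there, 62 mm above the worktop; y along the bar. Slot 20 mm wide, floor 8 mm below the point, straight walls to 4 mm above it, then teeth tapering to points 14 to 15 mm above it. A slot's end stops carry 5 mm lips 12 to 17 mm above the point.
- slot_2 (a point): slot for the 100 mm bar, the middle one, 41 mm from slot_1; otherwise as slot_1
- slot_3 (a point): slot for the 84 mm bar, the outermost, 82 mm from slot_1; otherwise as slot_1
- sleeve_axis (a point): middle of the turnbuckle's sleeve, on its axis, 50 mm above the worktop, 68 mm from slot_1; axes as the frame's, y along the sleeve. In this middle plane six evenly spaced spokes, 10 mm thick, reach 40 mm from the axis. Hub: radius 16 mm, 22 mm long; sleeve: radius 12 mm. Above the sleeve 60 mm are free on either side along y.
- sleeve (a joint): turn of the sleeve, rad. At value a the six spokes stand at a, a + 1/6 turn, a + 2/6 turn .. from straight up towards +x of the frame, so it grows as their tops go to +x. 0: heads open (starts at 0 to 1.2); 9.0: hard stop, heads home; 1.33 mm per rad for each head. Takes about 0.1 N m, stays where left. Push a spoke from above with closed fingers, then the next.
- bench_timer: white kitchen-type timer, 66 x 66 x 18 mm, to be left alone; centre of its underside
- dish: clear petri dish, 56 mm across, 15 mm high, to be left alone; centre of its underside
- gauge: dark steel fork gauge fixed to the worktop off the turnbuckle end of the frame; origin on the worktop. Two upright fork plates, 10 mm thick, lie 22 to 32 mm either side of its middle along y, and reach 26 mm either way in x; between the plates the fingers have free room. A bar goes in from above, lying along y.
- frame: fixed aluminium frame, base 225 x 184 mm; origin on the worktop under the sleeve's middle, x along the row of slots and away from the gauge, z up. Three slots between two combs, 10 mm thick, 22 to 32 mm either side of the middle along y; fingers may enter between the combs. A steel stop head slides at either side, its three stops stepped to the bar lengths.
- head_left (a joint): travel of the stop head at +y of the frame, m: 0 open, 0.012 home. Both heads move alike. Open (0), the lips stand 7 mm clear of each end of the slot's own bar, centred; home, they reach 5 mm over each bar end and the stops stand 2 mm off it. They push a bar that lies off centre along its slot.
- stereotaxic_frame: the fixed stereotaxic instrument of the place, no part of the job: white base plate and metal columns left of the work, spreading about 150 mm round its origin (on the worktop). Its motor column stands up to about 0.4 m above the worktop, close to the way from the robot's starting place to the work: pass over it high or go round it.
There are look-alikes about, which are no part of the job. Leave any pink look-alike of the part that bears bar_short_center alone.

How it is judged:
On the way, in this order (a step that is already met when the one before it is completed fails the run):
1. the longest (116 mm) bar, if present, is through the go gap and pressed on the no-go step, which stops it (x of bar_long_center in the frame of gauge_seat between -0.004 and 0.004 m and y of bar_long_center in the frame of gauge_seat between -0.026 and 0.026 m and z of bar_long_center in the frame of gauge_seat between -0.004 and 0.004 m and angle between the y axis of bar_long_center and the y axis of gauge_seat, either way round below 0.12 rad and contact force between bar_long and gauge above 1 N), for 0.15 s.
2. the middle (100 mm) bar, if present, is through the go gap and pressed on the no-go step, which stops it (x of bar_mid_center in the frame of gauge_seat between -0.004 and 0.004 m and y of bar_mid_center in the frame of gauge_seat between -0.026 and 0.026 m and z of bar_mid_center in the frame of gauge_seat between -0.004 and 0.004 m and angle between the y axis of bar_mid_center and the y axis of gauge_seat, either way round below 0.12 rad and contact force between bar_mid and gauge above 1 N), for 0.15 s.
3. the shortest (84 mm) bar, if present, is through the go gap and pressed on the no-go step, which stops it (x of bar_short_center in the frame of gauge_seat between -0.004 and 0.004 m and y of bar_short_center in the frame of gauge_seat between -0.026 and 0.026 m and z of bar_short_center in the frame of gauge_seat between -0.004 and 0.004 m and angle between the y axis of bar_short_center and the y axis of gauge_seat, either way round below 0.12 rad and contact force between bar_short and gauge above 1 N), for 0.15 s.
4. all bars lie in their own slots, the stop heads still open (x of bar_long_center in the frame of slot_1 between -0.005 and 0.005 m and y of bar_long_center in the frame of slot_1 between -0.018 and 0.018 m and z of bar_long_center in the frame of slot_1 between -0.004 and 0.004 m and angle between the y axis of bar_long_center and the y axis of slot_1, either way round below 0.1 rad and x of bar_mid_center in the frame of slot_2 between -0.005 and 0.005 m and y of bar_mid_center in the frame of slot_2 between -0.018 and 0.018 m and z of bar_mid_center in the frame of slot_2 between -0.004 and 0.004 m and angle between the y axis of bar_mid_center and the y axis of slot_2, either way round below 0.1 rad and x of bar_short_center in the frame of slot_3 between -0.005 and 0.005 m and y of bar_short_center in the frame of slot_3 between -0.018 and 0.018 m and z of bar_short_center in the frame of slot_3 between -0.004 and 0.004 m and angle between the y axis of bar_short_center and the y axis of slot_3, either way round below 0.1 rad and value of joint sleeve below 2.5 rad), for 0.2 s.
5. the sleeve is turned until the stop heads are home (value of joint sleeve above 8.6 rad), for 0.2 s.
At the end, for the whole second after the job is handed in: Every bar present lies at rest in the slot of its length (within 5 mm across, 6 mm along, 4 mm in height, 0.1 rad) and the sleeve is turned home (above 8.6 of 9.0 rad) (x of bar_long_center in the frame of slot_1 between -0.005 and 0.005 m and y of bar_long_center in the frame of slot_1 between -0.006 and 0.006 m and z of bar_long_center in the frame of slot_1 between -0.004 and 0.004 m and angle between the y axis of bar_long_center and the y axis of slot_1, either way round below 0.1 rad and linear speed of each of bar_long, bar_mid, bar_short below 0.02 m/s and x of bar_mid_center in the frame of slot_2 between -0.005 and 0.005 m and y of bar_mid_center in the frame of slot_2 between -0.006 and 0.006 m and z of bar_mid_center in the frame of slot_2 between -0.004 and 0.004 m and angle between the y axis of bar_mid_center and the y axis of slot_2, either way round below 0.1 rad and x of bar_short_center in the frame of slot_3 between -0.005 and 0.005 m and y of bar_short_center in the frame of slot_3 between -0.006 and 0.006 m and z of bar_short_center in the frame of slot_3 between -0.004 and 0.004 m and angle between the y axis of bar_short_center and the y axis of slot_3, either way round below 0.1 rad and value of joint sleeve above 8.6 rad); the robot touches nothing.
It fails at once if the timer is pushed more than 30 mm away (distance of bench_timer from where it was at the start of the episode above 0.03 m).
It fails at once if the petri dish is pushed more than 30 mm away (distance of dish from where it was at the start of the episode above 0.03 m).
Of bar_long, bar_mid, bar_short only 2 to 3 are there at a start; the rules pass over those that are not, and their reading is None.
At some moment in a run one of bar_long, bar_mid, bar_short may be knocked a few centimetres aside while the robot is not near it.
Once in a run the grip may slacken for a moment while it holds something.
It also fails if it takes over 210 s, if anything falls off the work surface, if the arm or the gripper's body presses on something with over 40 N, if the wrist force passes 120 N, or if a joint passes its speed limit or range.

## Robot

A 6-joint arm with a two-finger parallel gripper is mounted at the origin on a cart in front of the work surface, level with it; the furniture and walls round the work are solid. World frame = base frame: x ahead of the robot, y to its left, z up, the work surface at z = 0. Lengths are in m, angles in rad, forces in N, time in s.
With the tool pointing down it reaches from about 0.225 to 0.725 m from the base axis. Payload 3.1 kg.
Tool frame: the origin (TCP) lies on the centre line of the jaws, within the pads' length; the fingertips stand 17 mm ahead of it and the grasp point (between the pads) lies 2 mm behind it; z points along the fingers, y is the line along which they close (so a half turn about z gives the same grasp; the last joint's range is limited). The gripper opens to 85 mm and grips with 20 to 120 N. Pads are 22 mm wide; open, the fingers measure 114 mm over their backs; the gripper's body (76 mm by 85 mm) begins 54 mm behind the grasp point. The pads swing forward as they close: fully open they stand 13 mm farther back than shut.
Start: joints at [-1.247, 0.048, 0.099, 1.622, 0, 1.443], TCP at [0.229, -0.472, 0.248] pointing down, gripper open.
Joint ranges: [-2.91, 2.91], [-0.99, 1.94], [-1.21, 1.42], [-2.12, 2.29], [-1.49, 1.47], [-3.14, 3.14]. Speed limits (rad/s): [2.79, 2.79, 3.14, 3.14, 3.14, 3.14].

## Interface

Orientations are given as a unit quaternion [x, y, z, w].
In Python, from plant import arm, eyes gives the robot as it stands.
- The arm moves only by the tool drive_tool, never from a script. Its argument "targets" is a list of rows, each a list of 7 numbers: the shift along the tool's x, y, z normalised to -1 to 1, where 1 is 80 cm, then the turn, a rotation vector about the tool's x, y, z normalised to -1 to 1, where 1 is pi/2 rad, then the opening, from -1 (shut) to 1 (fully open). A call has 1 to 20 rows; each row is the pose to reach, as a shift and turn from the pose commanded when the call began, along the tool's axes at that moment; what a row does not reach only later rows make up. A row lasts 1/12 s, in which the tool goes at most 41.7 mm and 7.16 degrees, less where a joint would pass 70% of its speed; a pose out of reach is approached as far as the arm can. A call with a number of a shift or a turn outside -1 to 1 is refused whole. A call with a gripper value outside its range is refused whole. The fingers move at their own pace and stop on an object; the grip force is fixed at half the most. Time passes only in rows, so rows that repeat a pose let the fingers close. It gives the time, the measured TCP pose, the force, the opening and the grip force at its end, in the units of the state.
- arm.observe(): the state, without advancing time (a new reading comes with each control period).
- eyes.snapshot(name): name is "scene" or "top" or "wrist"; returns a dict with "pixels" (480x640x3 uint8, blue, green, red), "K" (3x3 intrinsics, pixels), "R" (3x3) and "t" (3): a world point X has camera coordinates R X + t; the wrist camera has in their place "tool_from_camera" (4x4, takes a point from camera to tool coordinates, whose origin is the TCP and whose axes are the flange's). Camera axes: x right, y down, z forward; pixel columns grow to the right and rows downward; lengths in m; the calibration is good to about 2 mm. A picture is of the moment at which its call begins: read the wrist's pose just before it. There is no depth.
- arm.hand_in(): hands the job in; it is judged then, once.
The state is a dict: "t": time; "q": joint angles; "qd": joint speeds; "joint_torque": joint torques, N m; "position": TCP position; "tcp_rot": TCP orientation; "contact_force": force on the tool from outside, world axes, zero at the start; "wrist_torque": the same for the moment, N m; "finger_gap": finger opening in m; "grip_force": force on a finger pad.
Only numpy, scipy, OpenCV 4.12 (cv2) and the standard library are available. Lean on these libraries where they do the work, as an engineer would, in place of code of your own. Each camera call takes 0.05 s, during which the arm holds its last target. There are 200 camera calls.

## Working session

There is one attempt and no reset: what is moved stays moved. The work goes in short steps, Python scripts to look and compute and a tool call to move; the robot and the scene stay as the last step left them, time stands still between calls to the robot, and variables do not carry over. Pictures are saved under pics/ and viewed, at most 14 in all, crops included, and the job is handed in when it is done.

Besides the shell and the picture viewer there is one more tool, called after "Request:" as a command line: name --pt "numbers of a row" for each row, then --argument value for the rest. drive_tool: Moves the arm, as the interface text tells. Its arguments: {"type":"object","properties":{"targets":{"type":"array"}},"required":["targets"]}

```bash
mkdir -p pics; ls
python3 - <<'E'
from plant import arm, eyes
import cv2,pickle
print(arm.observe())
for n in ("scene","top"):
    s=eyes.snapshot(n); cv2.imwrite(f"pics/{n}0.png",s["pixels"]); pickle.dump(s,open(f"{n}0.pkl","wb")); print(n,s["K"],s["R"],s["t"])
E
```

```text
pics
{'t': 0.0, 'q': array([-1.24677924e+00,  4.87502376e-02,  9.75771728e-02,  1.62199890e+00,
        3.47759385e-05,  1.44299614e+00]), 'qd': array([-0.00028504,  0.00033306, -0.00013397,  0.00071803,  0.00032931,
        0.00057699]), 'joint_torque': array([ 6.50300299e-04, -3.38780022e+01,  3.20016253e+01,  2.02885835e-02,
        7.98107394e-07,  3.67719508e-06]), 'position': array([ 0.22902884, -0.47176984,  0.24710702]), 'tcp_rot': array([ 9.74590299e-01,  2.23991825e-01, -9.90438165e-05, -1.18380955e-03]), 'contact_force': array([0.09984015, 0.15222556, 0.22172054]), 'wrist_torque': array([-0.03398685, -0.01245709, -0.00136023]), 'grip_force': 0.0, 'finger_gap': 0.08543957367326754}
scene [[593.16433756   0.         314.79144978]
 [  0.         593.16433756 238.17755522]
 [  0.           0.           1.        ]] [[-0.87685156 -0.48074729  0.00365862]
 [-0.30577014  0.55179988 -0.77590046]
 [ 0.37099322 -0.68146822 -0.63084475]] [0.36617084 0.30143792 1.06970906]
top [[526.42326939   0.         314.6530045 ]
 [  0.         526.42326939 229.67851757]
 [  0.           0.           1.        ]] [[ 0.01138671 -0.99991574 -0.0062328 ]
 [-0.99678313 -0.01085607 -0.07940741]
 [ 0.07933306  0.00711694 -0.99682276]] [-0.21327401  0.51314     1.18701523]
```

View pics/top0.png

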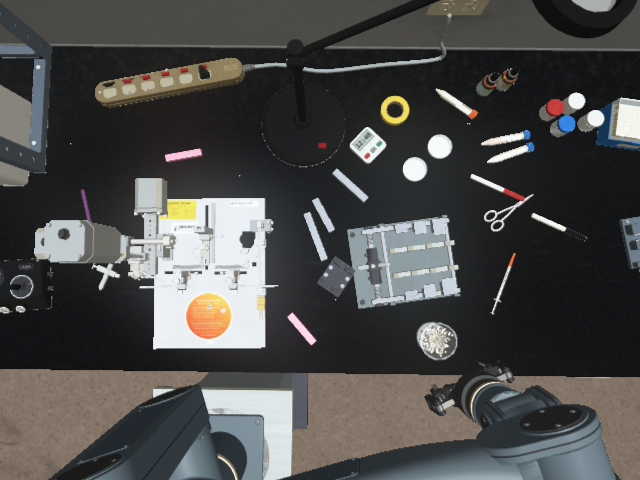

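View pics/scene0.png

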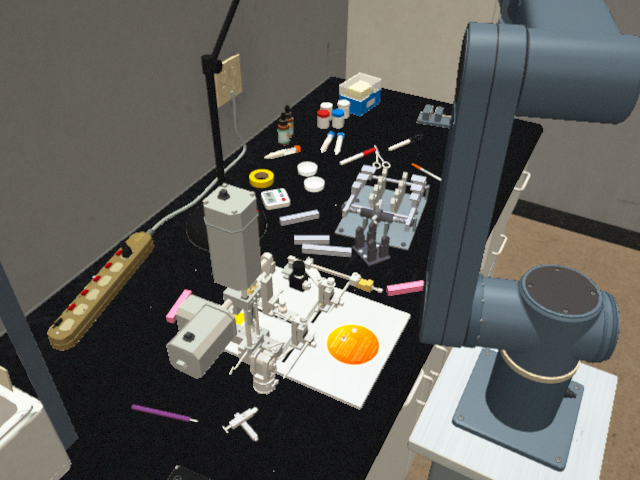

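The top view shows three steel bars at about (350,185), (322,215) and (316,237). The gauge is at (335,277) and the frame at (402,262), with its sleeve on the gauge side. The timer is at (368,145) and the dish at (437,340). The pink look-alikes at (302,329) and (184,155) stay untouched.

```bash
cat > h.py <<'E'
import numpy as np,cv2,pickle
from scipy.spatial.transform import Rotation as Ro
def ray(s,px,z):
    px=np.atleast_2d(np.array(px,float)); d=np.c_[(px-s["K"][:2,2])/s["K"][0,0],np.ones(len(px))]@s["R"]
    c=-s["R"].T@s["t"]; return c+d*((z-c[2])/d[:,2])[:,None]
def proj(s,X):
    c=np.atleast_2d(X)@s["R"].T+s["t"]; u=c@s["K"].T; return u[:,:2]/u[:,2:]
E
python3 - <<'E'
from h import *
s=pickle.load(open("top0.pkl","rb")); im=s["pixels"]
hsv=cv2.cvtColor(im,cv2.COLOR_BGR2HSV)
m=((hsv[...,2]>110)&(hsv[...,1]<70)).astype(np.uint8)*255
cs,_=cv2.findContours(m,0,1)
for c in cs:
    if cv2.contourArea(c)<100: continue
    P=ray(s,c[:,0],0.014)[:,:2]*1000
    (cx,cy),(w,h),a=cv2.minAreaRect(P.astype(np.float32))
    u=c[:,0].mean(0)
    if 270<u[0]<480 and 120<u[1]<380:
        q=cv2.boxPoints(((cx,cy),(w,h),a)); e=max((q[1]-q[0],q[2]-q[1]),key=np.linalg.norm)
        print(u.round(),"ctr",round(cx,1),round(cy,1),"size",round(w,1),round(h,1),"long axis deg",round(np.degrees(np.arctan2(e[1],e[0]))%180,1))
cv2.imwrite("pics/c1.png",cv2.resize(im[160:320,295:475],None,fx=4,fy=3.75,interpolation=2))
E
```

```text
[437. 340.] ctr 267.6 -486.1 size 82.6 88.3 long axis deg 90.7
[302. 329.] ctr 290.6 -180.0 size 83.9 17.7 long axis deg 41.5
[405. 261.] ctr 446.2 -413.1 size 186.8 240.0 long axis deg 98.5
[315. 236.] ctr 501.4 -209.2 size 116.4 17.6 long axis deg 21.5
[323. 215.] ctr 551.2 -227.0 size 84.2 17.7 long axis deg 28.7
[350. 185.] ctr 621.0 -288.3 size 99.0 17.4 long axis deg 47.9
[414. 169.] ctr 659.9 -437.7 size 53.4 56.5 long axis deg 179.9
[439. 146.] ctr 714.7 -496.1 size 53.5 57.0 long axis deg 179.7
[367. 145.] ctr 716.0 -327.9 size 66.3 68.2 long axis deg 135.9
```

View pics/c1.png

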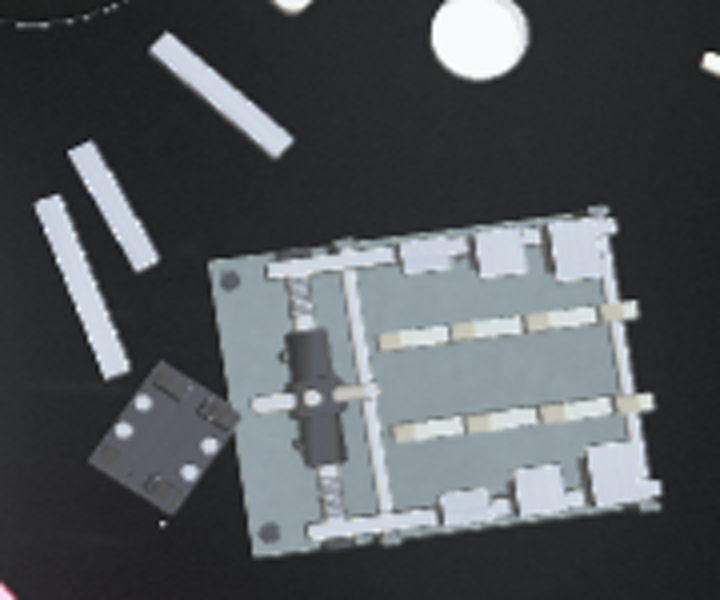

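The bars are identified by size: long (116) at px (315,236), short (84) at (323,215), mid (100) at (350,185). Next is a wrist view over the gauge and frame to get accurate poses.

```bash
cat >> h.py <<'E'
def rows(wps, st=None):
    """wps: list of (x,y,z,axis_deg yaw of tool x) world; prints normalised rows relative to present pose"""
    if st is None:
        from plant import arm; st=arm.observe()
    p=st["position"]; R=Ro.from_quat(st["tcp_rot"])
    print("t",round(st["t"],2),"pos",np.round(p,4),"yaw",round(np.degrees(np.arctan2(*R.as_matrix()[[1,0],0])),1),"q",np.round(st["q"],2),"F",np.round(st["contact_force"],1),"gap",round(st["finger_gap"],4),"grip",round(st["grip_force"],1))
    for x,y,z,a in wps:
        h=np.radians(a)/2
        T=Ro.from_quat([np.cos(h),np.sin(h),0,0])
        d=R.inv().apply(np.array([x,y,z])-p)/0.8; r=(R.inv()*T).as_rotvec()/(np.pi/2)
        print([round(float(v),4) for v in np.r_[d,r]], "steps",int(np.ceil(max(np.linalg.norm(d)*800/41.7,np.linalg.norm(r)*90/7.16))))
def wsnap():
    from plant import arm,eyes
    st=arm.observe(); s=eyes.snapshot("wrist")
    M=np.eye(4); M[:3,:3]=Ro.from_quat(st["tcp_rot"]).as_matrix(); M[:3,3]=st["position"]
    W=M@s["tool_from_camera"]; s["R"]=W[:3,:3].T; s["t"]=-s["R"]@W[:3,3]; return s
E
python3 - <<'E'
from h import *
from plant import eyes
rows([(0.40,-0.37,0.30,8.5),(0.40,-0.37,0.30,25.9)])
print(eyes.snapshot("wrist")["tool_from_camera"].round(3))
E
```

```text
t 0.1 pos [ 0.229  -0.4718  0.2472] yaw 25.9 q [-1.25  0.05  0.1   1.62 -0.    1.44] F [ 0.1  0.5 -0.6] gap 0.0857 grip 0.0
[0.2479, -0.0214, -0.0659, -0.0014, 0.0001, 0.1932] steps 5
[0.2479, -0.0214, -0.0659, -0.0014, -0.0002, -0.0002] steps 5
[[-0.001 -0.951 -0.311  0.08 ]
 [ 1.    -0.001 -0.     0.   ]
 [-0.    -0.311  0.951 -0.126]
 [ 0.     0.     0.     1.   ]]
```

Request:
drive_tool --pt "0.28 -0.02 -0.12 0 0 0.193 1" --pt "0.28 -0.02 -0.12 0 0 0.193 1" --pt "0.28 -0.02 -0.12 0 0 0.193 1" --pt "0.28 -0.02 -0.12 0 0 0.193 1" --pt "0.28 -0.02 -0.12 0 0 0.193 1" --pt "0.28 -0.02 -0.12 0 0 0.193 1" --pt "0.28 -0.02 -0.12 0 0 0.193 1" --pt "0.28 -0.02 -0.12 0 0 0.193 1" --pt "0.28 -0.02 -0.12 0 0 0.193 1"

```text
t: 0.9
position: [0.4236, -0.3602, 0.3437]
tcp_rot: [0.997, 0.075, -0.001, -0.0]
contact_force: [0.3, 0.1, -0.1]
finger_gap: 0.0855
grip_force: 0.0
```

Run:
```python
from h import *
s=wsnap(); pickle.dump(s,open("w1.pkl","wb")); cv2.imwrite("pics/w1.png",s["pixels"])
print(s["K"],(-s["R"].T@s["t"]).round(3)); rows([])
```

```text
[[422.04657887   0.         325.52407353]
 [  0.         422.04657887 241.06724397]
 [  0.           0.           1.        ]] [ 0.502 -0.348  0.47 ]
t 0.95 pos [ 0.423  -0.3604  0.3433] yaw 8.5 q [-0.83  0.18  0.44  1.83 -0.    2.17] F [-0.4 -0.1 -0.6] gap 0.0854 grip 0.0
```

View pics/w1.png

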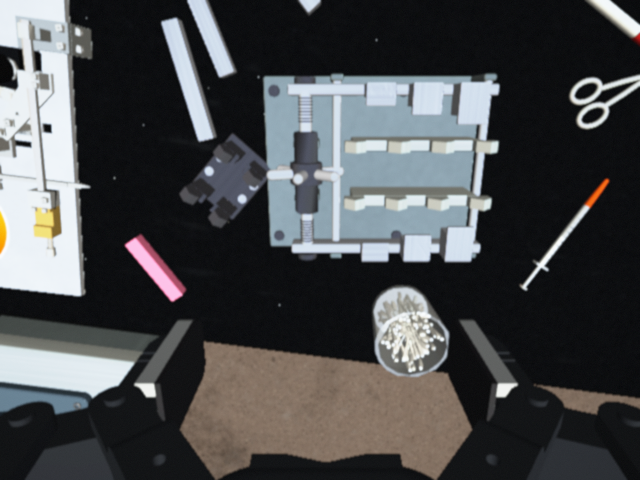

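The wrist view shows the frame at centre-top: sleeve column x≈306, comb teeth at x≈355–488 on rows 147 and 203, and the gauge at (228,178). The tall jar at (410,335) holds cotton buds, so the dish is one of the white discs at the back. I'll take a closer shot.

Run:
```python
from h import *
rows([(0.445,-0.365,0.22,8.5)])
```

```text
t 0.95 pos [ 0.423  -0.3604  0.3433] yaw 8.5 q [-0.83  0.18  0.44  1.83 -0.    2.17] F [-0.4 -0.1 -0.6] gap 0.0854 grip 0.0
[0.0266, 0.0099, 0.1541, -0.0007, 0.0009, -0.0002] steps 4
```

Request:
drive_tool --pt "0.027 0.01 0.154 0 0 0 1" --pt "0.027 0.01 0.154 0 0 0 1" --pt "0.027 0.01 0.154 0 0 0 1" --pt "0.027 0.01 0.154 0 0 0 1" --pt "0.027 0.01 0.154 0 0 0 1" --pt "0.027 0.01 0.154 0 0 0 1" --pt "0.027 0.01 0.154 0 0 0 1"

```text
t: 1.53
position: [0.4472, -0.3671, 0.2261]
tcp_rot: [0.997, 0.074, 0.003, 0.003]
contact_force: [0.1, -0.2, 0.7]
finger_gap: 0.0854
grip_force: 0.0
```

Run:
```python
from h import *
s=wsnap(); pickle.dump(s,open("w2.pkl","wb")); cv2.imwrite("pics/w2.png",cv2.resize(s["pixels"][20:440,20:640],(800,542),interpolation=2))
rows([])
```

```text
t 1.58 pos [ 0.4476 -0.3672  0.2266] yaw 8.5 q [-0.8   0.18  0.19  1.58 -0.    2.19] F [-0.  -0.2 -0.1] gap 0.0853 grip 0.0
```

View pics/w2.png

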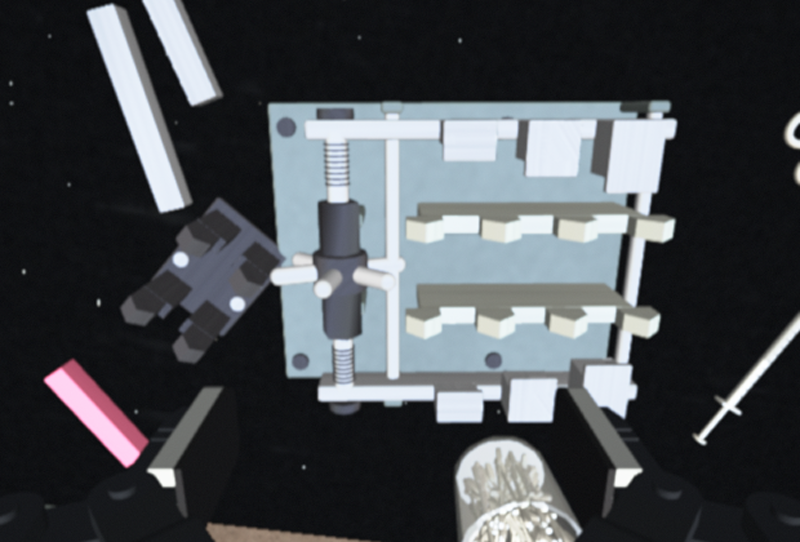

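The close view (crop px) shows eight cream comb teeth at rows ~230 and ~320, columns 425–655. The hub is at (340,275), and one spoke points toward the viewer at (325,285). The gauge tines are at (207,225), (250,272), (145,300) and (195,335). Next: measure the tooth centroids, and enlarge the gauge.

Run:
```python
from h import *
S={n:pickle.load(open(n+".pkl","rb")) for n in("w2","w1","top0")}
for n,s in S.items():
    im=s["pixels"]; b,g,r=[im[...,i].astype(int) for i in range(3)]
    m=((r-b>12)&(r>120)&(r-g<40)).astype(np.uint8)
    k,l,st,ce=cv2.connectedComponentsWithStats(m)
    out=[]
    for i in range(1,k):
        P=ray(s,ce[i],0.072)[0]
        if st[i,4]>12 and .36<P[0]<.54 and -.56<P[1]<-.33: out.append([*ce[i],*(P[:2]*1000),st[i,4]])
    print(n,len(out)); print(np.round(out,1))
a=S["top0"]["pixels"][245:305,305:365]; c=S["w2"]["pixels"][160:310,100:250]
f=lambda i:cv2.resize(np.clip(i.astype(float)*2.2+10,0,255).astype(np.uint8),(400,400),interpolation=2)
cv2.imwrite("pics/g1.png",np.hstack([f(a),f(c)]))
```

```text
w2 0
[]
w1 0
[]
top0 7
[[ 447.9  243.1  485.1 -499.3   14. ]
 [ 429.   245.8  478.7 -458.1   15. ]
 [ 410.   248.2  473.  -416.6   14. ]
 [ 392.   251.   466.5 -377.3   15. ]
 [ 451.6  267.6  431.8 -506.9   17. ]
 [ 432.9  269.8  426.5 -466.4   17. ]
 [ 414.2  272.7  419.8 -425.5   18. ]]
```

View pics/g1.png

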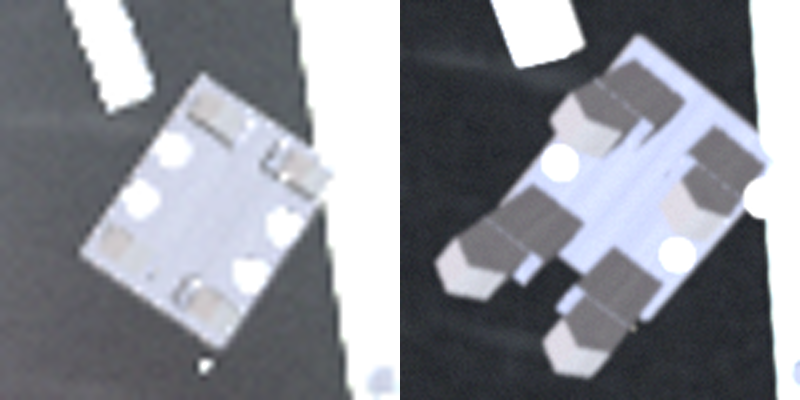

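The gauge crop shows four tine tops and the rotated base rectangle in both views. The top-view comb teeth give a pitch of about 41 mm and an x axis of about -81.4°. I'll compute both poses and cross-check them with the wrist view.

Run:
```python
from h import *
T=pickle.load(open("top0.pkl","rb")); w=pickle.load(open("w2.pkl","rb"))
tt=np.array([(215,112),(305,175),(118,243),(212,303)])/6.667+[305,245]
base=np.array([(203,72),(330,168),(80,253),(222,348)])/6.667+[305,245]
bolt=np.array([(172,150),(283,225),(140,200),(250,275)])/6.667+[305,245]
for n,q,z in(("tine",tt,.066),("base",base,.006),("bolt",bolt,.012)):
    P=ray(T,q,z)[:,:2]*1000; v=P[2]-P[0]+P[3]-P[1]; u=P[1]-P[0]+P[3]-P[2]
    print(n,P.mean(0).round(1),"y ang",np.degrees(np.arctan2(v[1],v[0])).round(1),"x ang",np.degrees(np.arctan2(u[1],u[0])).round(1),"L",np.linalg.norm(v)/2,np.linalg.norm(u)/2)
wb=np.array([(238,35),(365,160),(160,162),(248,254)])[:0]
# wrist bolts
print("w bolts",(ray(w,np.array([(160,162),(278,254)])/2.667+[100,160],.012)[:,:2]*1000).round(1), "top bolts",(ray(T,bolt,.012)[:,:2]*1000).round(1))
print("tines w at .066",(ray(w,np.array([(185,125),(295,203),(68,272),(175,345)])/2.667+[100,160],.066)[:,:2]*1000).round(1),(ray(T,tt,.066)[:,:2]*1000).round(1))
# comb teeth in wrist
im=w["pixels"]; b,g,r=[im[...,i].astype(int) for i in range(3)]
m=((r-b>4)&(r>110)).astype(np.uint8); k,l,st,ce=cv2.connectedComponentsWithStats(m)
for i in range(1,k):
    P=ray(w,ce[i],.072)[0]
    if st[i,4]>60 and .36<P[0]<.54 and -.56<P[1]<-.33: print(ce[i].round(1),(P[:2]*1000).round(1),st[i,4])
# sleeve/hub predicted
f=np.radians(-81.4); ex=np.array([np.cos(f),np.sin(f)]); s2=np.array([449.5,-441.65])
for n,d in(("s1",-41),("s3",41),("axis",-109)): print(n,(s2+d*ex).round(1))
A=np.r_[(s2-109*ex)/1000,.05]; print("axis px w2",proj(w,A),"top",proj(T,A))
```

```text
tine [ 410.2 -257.7] y ang 144.2 x ang -123.1 L 52.66445422713797 36.21478700094647
base [ 409.  -258.5] y ang 147.8 x ang -124.7 L 73.88381602583233 56.77169412351676
bolt [ 408.2 -259.2] y ang 147.4 x ang -123.5 L 20.458193292005507 45.73857659271038
w bolts [[ 414.9 -234.1]
 [ 389.6 -272.3]] top bolts [[ 429.5 -245.5]
 [ 404.2 -283.8]
 [ 412.2 -234.7]
 [ 387.  -272.6]]
tines w at .066 [[ 443.3 -259.3]
 [ 426.1 -288.9]
 [ 397.7 -229.4]
 [ 380.2 -258.7]] [[ 441.7 -258.2]
 [ 421.4 -287.9]
 [ 398.4 -226.8]
 [ 379.2 -257.7]]
[433.3 189.1] [ 482.9 -436.4] 2719
[425.9 256.1] [ 435.2 -441.9] 4082
s1 [ 443.4 -401.1]
s3 [ 455.6 -482.2]
axis [ 433.2 -333.9]
axis px w2 [[277.03420122 229.11086398]] top [[371.02254788 266.14342907]]
```

Run:
```python
from h import *
rows([(0.49,-0.22,0.25,98)])
```

```text
t 1.58 pos [ 0.4476 -0.3672  0.2266] yaw 8.5 q [-0.8   0.18  0.19  1.58 -0.    2.19] F [-0.  -0.2 -0.1] gap 0.0853 grip 0.0
[0.0797, -0.174, -0.0302, 0.0064, 0.0012, -0.9949] steps 13
```

Request:
drive_tool --pt "0.08 -0.174 -0.03 0.006 0.001 -0.995 -0.39" --pt "0.08 -0.174 -0.03 0.006 0.001 -0.995 -0.39" --pt "0.08 -0.174 -0.03 0.006 0.001 -0.995 -0.39" --pt "0.08 -0.174 -0.03 0.006 0.001 -0.995 -0.39" --pt "0.08 -0.174 -0.03 0.006 0.001 -0.995 -0.39" --pt "0.08 -0.174 -0.03 0.006 0.001 -0.995 -0.39" --pt "0.08 -0.174 -0.03 0.006 0.001 -0.995 -0.39" --pt "0.08 -0.174 -0.03 0.006 0.001 -0.995 -0.39" --pt "0.08 -0.174 -0.03 0.006 0.001 -0.995 -0.39" --pt "0.08 -0.174 -0.03 0.006 0.001 -0.995 -0.39" --pt "0.08 -0.174 -0.03 0.006 0.001 -0.995 -0.39" --pt "0.08 -0.174 -0.03 0.006 0.001 -0.995 -0.39" --pt "0.08 -0.174 -0.03 0.006 0.001 -0.995 -0.39" --pt "0.08 -0.174 -0.03 0.006 0.001 -0.995 -0.39"

```text
t: 2.75
position: [0.4906, -0.2189, 0.2495]
tcp_rot: [0.655, 0.755, 0.001, -0.0]
contact_force: [0.9, -0.9, 0.1]
finger_gap: 0.0257
grip_force: 0.0
```

Request:
drive_tool --pt "0 0 0 0 0 -0.99 -0.39" --pt "0 0 0 0 0 -0.99 -0.39" --pt "0 0 0 0 0 -0.99 -0.39" --pt "0 0 0 0 0 -0.99 -0.39" --pt "0 0 0 0 0 -0.99 -0.39" --pt "0 0 0 0 0 -0.99 -0.39" --pt "0 0 0 0 0 -0.99 -0.39" --pt "0 0 0 0 0 -0.99 -0.39" --pt "0 0 0 0 0 -0.99 -0.39" --pt "0 0 0 0 0 -0.99 -0.39" --pt "0 0 0 0 0 -0.99 -0.39" --pt "0 0 0 0 0 -0.99 -0.39" --pt "0 0 0 0 0 -0.99 -0.39" --pt "0 0 0 0 0 -0.99 -0.39" --pt "0 0 0 0 0 -0.99 -0.39"

```text
t: 4.0
position: [0.4898, -0.2184, 0.2474]
tcp_rot: [-0.061, 0.998, 0.002, -0.001]
contact_force: [0.1, -0.3, -0.6]
finger_gap: 0.026
grip_force: 0.0
```

```bash
cat >> h.py <<'E'
def bars(s,z=0.016,L=(70,130),box=(.2,.75,-.6,.05)):
    """bright elongated blobs: top-face centre (mm), size, axis deg"""
    hsv=cv2.cvtColor(s["pixels"],cv2.COLOR_BGR2HSV)
    m=((hsv[...,2]>110)&(hsv[...,1]<70)).astype(np.uint8)*255
    cs,_=cv2.findContours(m,0,1)
    for c in cs:
        if cv2.contourArea(c)<80: continue
        P=ray(s,c[:,0],z)[:,:2]*1000
        (cx,cy),(w,h),a=cv2.minAreaRect(P.astype(np.float32))
        if not(L[0]<max(w,h)<L[1] and 10<min(w,h)<35): continue
        q=cv2.boxPoints(((cx,cy),(w,h),a)); e=max((q[1]-q[0],q[2]-q[1]),key=np.linalg.norm)
        print(c[:,0].mean(0).round(),"ctr",round(cx,1),round(cy,1),"size",round(w,1),round(h,1),"ax",round(np.degrees(np.arctan2(e[1],e[0]))%180,1))
E
python3 - <<'E'
from h import *
s=wsnap(); bars(s)
cv2.imwrite("pics/w3.png",s["pixels"])
rows([(.4958,-.2114,.10,201.5),(.4958,-.2114,.0185,201.5)])
E
```

```text
[308. 264.] ctr 551.0 -225.9 size 85.6 17.4 ax 28.7
[334. 212.] ctr 501.4 -208.3 size 117.3 17.1 ax 21.4
t 4.05 pos [ 0.4896 -0.2182  0.247 ] yaw -173.0 q [-0.55  0.08  0.13  1.63  0.   -0.67] F [0.2 0.1 0.9] gap 0.0258 grip 0.0
[-0.0091, 0.0066, 0.1837, 0.0032, -0.0012, -0.1609] steps 4
[-0.0094, 0.0062, 0.2856, 0.0032, -0.0012, -0.1609] steps 6
```

View pics/w3.png

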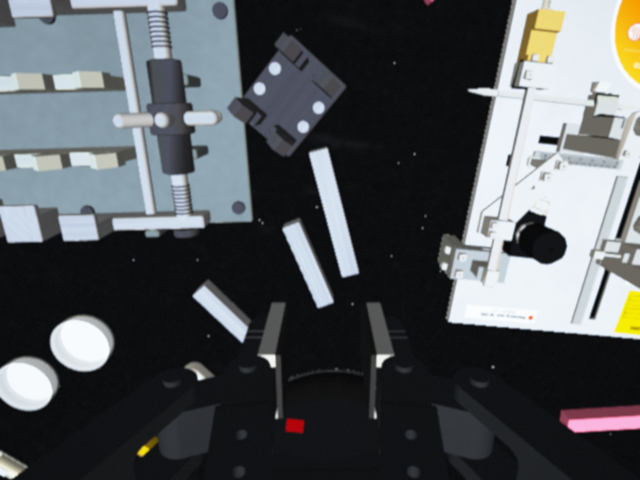

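The wrist view agrees with the top view to within 1 mm. The long bar at px (334,212) measures 117 mm; the short bar is at (308,264) and the mid bar at (220,312). I'm grasping the long bar now.

Request:
drive_tool --pt "-0.009 0.007 0.184 0.003 -0.001 -0.161 -0.39" --pt "-0.009 0.007 0.184 0.003 -0.001 -0.161 -0.39" --pt "-0.009 0.007 0.184 0.003 -0.001 -0.161 -0.39" --pt "-0.009 0.007 0.184 0.003 -0.001 -0.161 -0.39" --pt "-0.009 0.007 0.184 0.003 -0.001 -0.161 -0.39" --pt "-0.009 0.007 0.23 0.003 -0.001 -0.161 -0.39" --pt "-0.009 0.007 0.26 0.003 -0.001 -0.161 -0.39" --pt "-0.009 0.007 0.2855 0.003 -0.001 -0.161 -0.39" --pt "-0.009 0.007 0.2855 0.003 -0.001 -0.161 -0.39" --pt "-0.009 0.007 0.2855 0.003 -0.001 -0.161 -0.39" --pt "-0.009 0.007 0.2855 0.003 -0.001 -0.161 -1" --pt "-0.009 0.007 0.2855 0.003 -0.001 -0.161 -1" --pt "-0.009 0.007 0.2855 0.003 -0.001 -0.161 -1" --pt "-0.009 0.007 0.2855 0.003 -0.001 -0.161 -1" --pt "-0.009 0.007 0.2855 0.003 -0.001 -0.161 -1" --pt "-0.009 0.007 0.2855 0.003 -0.001 -0.161 -1"

```text
t: 5.38
position: [0.4959, -0.211, 0.0195]
tcp_rot: [-0.188, 0.982, -0.0, 0.0]
contact_force: [-0.1, -0.3, 6.1]
finger_gap: 0.0144
grip_force: 62.1
```

Run:
```python
from h import *
s=pickle.load(open("w2.pkl","rb"))
rows([(.4958,-.2107,.14,201.5),(.4105,-.2585,.14,146.3),(.4105,-.2585,.09,146.3)])
```

```text
t 5.38 pos [ 0.4959 -0.211   0.0195] yaw -158.4 q [-0.53  0.16 -0.24  1.17  0.   -0.9 ] F [-0.1 -0.3  6.1] gap 0.0144 grip 62.1
[-0.0001, 0.0003, -0.1506, -0.0004, 0.0004, 0.0014] steps 3
[0.121, -0.016, -0.1507, -0.0002, 0.0005, 0.6147] steps 8
[0.1211, -0.0159, -0.0882, -0.0002, 0.0005, 0.6147] steps 8
```

Request:
drive_tool --pt "0 0 -0.075 0 0 0 -1" --pt "0 0 -0.15 0 0 0 -1" --pt "0 0 -0.15 0 0 0 -1" --pt "0.121 -0.016 -0.15 0 0 0.615 -1" --pt "0.121 -0.016 -0.15 0 0 0.615 -1" --pt "0.121 -0.016 -0.15 0 0 0.615 -1" --pt "0.121 -0.016 -0.15 0 0 0.615 -1" --pt "0.121 -0.016 -0.15 0 0 0.615 -1" --pt "0.121 -0.016 -0.15 0 0 0.615 -1" --pt "0.121 -0.016 -0.15 0 0 0.615 -1" --pt "0.121 -0.016 -0.15 0 0 0.615 -1" --pt "0.121 -0.016 -0.15 0 0 0.615 -1" --pt "0.121 -0.016 -0.15 0 0 0.615 -1" --pt "0.121 -0.016 -0.15 0 0 0.615 -1"

```text
t: 6.55
position: [0.4091, -0.2576, 0.1368]
tcp_rot: [0.289, 0.957, 0.001, -0.002]
contact_force: [0.4, -0.4, -1.4]
finger_gap: 0.0144
grip_force: 61.1
```

Run:
```python
from h import *
s=wsnap(); cv2.imwrite("pics/w4.png",s["pixels"]); pickle.dump(s,open("w4.pkl","wb"))
rows([(.4105,-.2585,.09,146.3),(.4105,-.2585,.0615,146.3),(.4105,-.2585,.0605,146.3)])
```

```text
t 6.6 pos [ 0.4091 -0.2576  0.1368] yaw 146.4 q [-0.7  -0.05 -0.22  1.4  -0.   -0.11] F [-0.6 -0.1 -2. ] gap 0.0142 grip 61.1
[-0.0023, 0.0, 0.0585, -0.0001, -0.0027, 0.001] steps 2
[-0.0025, 0.0001, 0.0942, -0.0001, -0.0027, 0.001] steps 2
[-0.0025, 0.0001, 0.0954, -0.0001, -0.0027, 0.001] steps 2
```

View pics/w4.png

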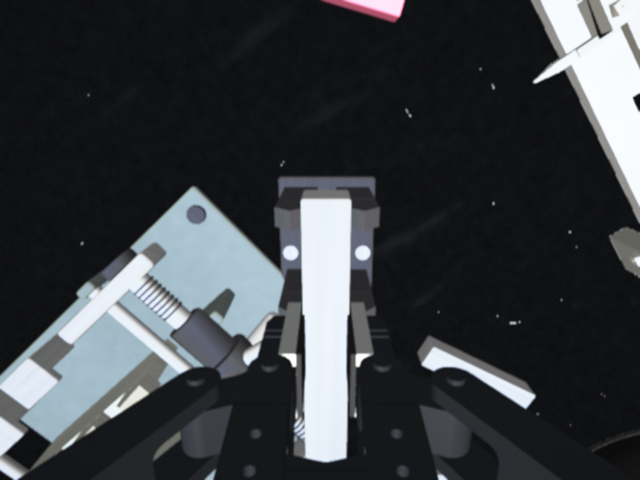

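The bar is held centred over the gauge: bar columns 302–349, gauge base 278–375, parallel. I'm lowering it in.

Request:
drive_tool --pt "-0.002 0 0.03 0 -0.003 0 -1" --pt "-0.002 0 0.055 0 -0.003 0 -1" --pt "-0.002 0 0.07 0 -0.003 0 -1" --pt "-0.002 0 0.083 0 -0.003 0 -1" --pt "-0.002 0 0.09 0 -0.003 0 -1" --pt "-0.002 0 0.094 0 -0.003 0 -1" --pt "-0.002 0 0.096 0 -0.003 0 -1" --pt "-0.002 0 0.097 0 -0.003 0 -1" --pt "-0.002 0 0.097 0 -0.003 0 -1" --pt "-0.002 0 0.097 0 -0.003 0 -1" --pt "-0.002 0 0.097 0 -0.003 0 -1"

```text
t: 7.52
position: [0.4106, -0.2587, 0.0614]
tcp_rot: [0.29, 0.957, -0.0, 0.001]
contact_force: [-3.1, 3.0, 5.7]
finger_gap: 0.0142
grip_force: 62.1
```

Request:
drive_tool --pt "0 0 0.001 0 0 0 -1" --pt "0 0 0.001 0 0 0 -1" --pt "0 0 0.001 0 0 0 -1" --pt "0 0 0.001 0 0 0 -1" --pt "0 0 0.001 0 0 0 -1"

```text
t: 7.93
position: [0.4106, -0.2587, 0.0614]
tcp_rot: [0.29, 0.957, -0.001, 0.001]
contact_force: [-4.5, 3.3, 9.6]
finger_gap: 0.0145
grip_force: 62.7
```

Run:
```python
from h import *
rows([(.4105,-.2585,.14,146.3),(.4375,-.402,.14,188.6)])
```

```text
t 7.93 pos [ 0.4106 -0.2587  0.0614] yaw 146.3 q [-0.7  -0.01 -0.34  1.24 -0.   -0.11] F [-4.5  3.3  9.6] gap 0.0145 grip 62.7
[0.0001, 0.0001, -0.0983, -0.0003, 0.0014, 0.0002] steps 2
[-0.1275, -0.1305, -0.098, -0.0008, 0.0013, -0.4698] steps 6
```

Request:
drive_tool --pt "0 0 -0.05 0 0 0 -1" --pt "0 0 -0.1 0 0 0 -1" --pt "0 0 -0.1 0 0 0 -1" --pt "-0.1275 -0.1305 -0.1 0 0 -0.47 -1" --pt "-0.1275 -0.1305 -0.1 0 0 -0.47 -1" --pt "-0.1275 -0.1305 -0.1 0 0 -0.47 -1" --pt "-0.1275 -0.1305 -0.1 0 0 -0.47 -1" --pt "-0.1275 -0.1305 -0.1 0 0 -0.47 -1" --pt "-0.1275 -0.1305 -0.1 0 0 -0.47 -1" --pt "-0.1275 -0.1305 -0.1 0 0 -0.47 -1" --pt "-0.1275 -0.1305 -0.1 0 0 -0.47 -1" --pt "-0.1275 -0.1305 -0.1 0 0 -0.47 -1"

```text
t: 8.93
position: [0.4374, -0.4019, 0.1388]
tcp_rot: [-0.074, 0.997, -0.001, 0.001]
contact_force: [-0.3, 0.2, -2.1]
finger_gap: 0.0146
grip_force: 61.1
```

Run:
```python
from h import *
s=wsnap(); cv2.imwrite("pics/w5.png",s["pixels"]); pickle.dump(s,open("w5.pkl","wb"))
rows([(.4375,-.402,.10,188.6),(.4375,-.402,.0735,188.6)])
```

```text
t 8.98 pos [ 0.4374 -0.4018  0.1388] yaw -171.5 q [-0.86  0.23  0.08  1.42  0.   -1.  ] F [ 0.6  0.  -1.1] gap 0.0142 grip 61.1
[-0.0, -0.0002, 0.0485, -0.0008, 0.0006, -0.0009] steps 1
[-0.0, -0.0002, 0.0817, -0.0008, 0.0006, -0.0009] steps 2
```

View pics/w5.png

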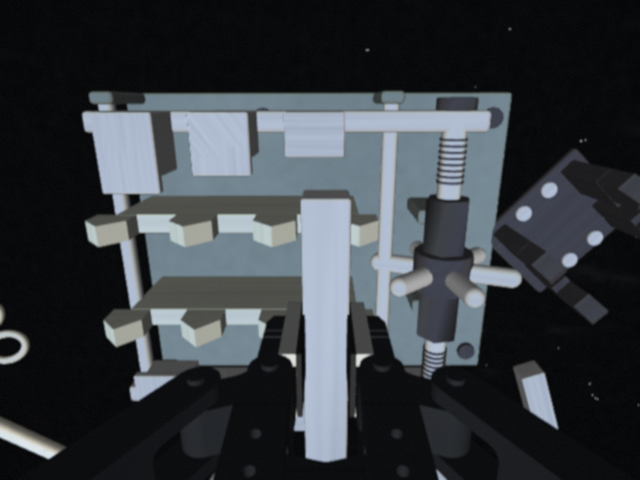

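The bar hangs over slot 1, but the tooth and floor edges put the slot centre at col ~317 against bar col 326. The frame is therefore about 4–5 mm further along its +x than the top-view estimate (the colour mask caught only one facet of each tooth). I'll recompute from this view.

Run:
```python
from h import *
s=pickle.load(open("w5.pkl","rb"))
def d(a,b,z):
    P=ray(s,[a,b],z)[:,:2]*1000; v=P[0]-P[1]; print(P.round(1).tolist(),"ang",np.degrees(np.arctan2(v[1],v[0])).round(2))
d((511,93),(479,365),.006)
d((453.5,140),(433.5,350),.050)   # screw/sleeve axis
d((447.5,198),(436,340),.056)
d((130,93),(511,93),.006)
for r,z,e in((225,.054,(135,217,297.5)),(320,.054,(147,222,298))):
    print((ray(s,[(c,r) for c in e],z)[:,:2]*1000).round(1).tolist())
P=ray(s,[(480,108),(127,108)],.065); 
w=pickle.load(open("w2.pkl","rb"))
k=620/800
for a,b in(((268,103),(287,378)),((337,130),(344,370)),):
    P=ray(w,[(20+a[0]*k,20+a[1]*k),(20+b[0]*k,20+b[1]*k)],.006 if a[0]<300 else .05)[:,:2]*1000;v=P[0]-P[1];print("w2",P.round(1).tolist(),np.degrees(np.arctan2(v[1],v[0])).round(2))
```

```text
[[337.4, -308.5], [518.1, -279.6]] ang -170.92
[[366.6, -348.4], [485.1, -331.3]] ang -171.78
[[394.6, -346.4], [475.1, -333.6]] ang -171.0
[[369.8, -526.9], [337.4, -308.5]] ang -81.57
[[432.8, -503.0], [426.5, -460.8], [420.4, -419.4]]
[[487.6, -495.8], [481.4, -454.2], [475.1, -412.1]]
w2 [[518.4, -281.3], [336.2, -308.5]] 8.49
w2 [[511.0, -328.1], [370.6, -348.5]] 8.28
```

The sleeve axis is at about (434,-339), frame y angle 8.6°. That puts slot_1 at (444.8,-406.1), slot_2 at (451,-446.6) and slot_3 at (457.1,-487.2).

Run:
```python
from h import *
rows([(.4389,-.407,.10,188.6),(.4389,-.407,.074,188.6)])
```

```text
t 8.98 pos [ 0.4374 -0.4018  0.1388] yaw -171.5 q [-0.86  0.23  0.08  1.42  0.   -1.  ] F [ 0.6  0.  -1.1] gap 0.0142 grip 61.1
[-0.0008, -0.0067, 0.0485, -0.0008, 0.0006, -0.0009] steps 1
[-0.0008, -0.0066, 0.081, -0.0008, 0.0006, -0.0009] steps 2
```

Request:
drive_tool --pt "-0.001 -0.0067 0.02 0 0 0 -1" --pt "-0.001 -0.0067 0.045 0 0 0 -1" --pt "-0.001 -0.0067 0.06 0 0 0 -1" --pt "-0.001 -0.0067 0.072 0 0 0 -1" --pt "-0.001 -0.0067 0.078 0 0 0 -1" --pt "-0.001 -0.0067 0.0805 0 0 0 -1" --pt "-0.001 -0.0067 0.0805 0 0 0 -1" --pt "-0.001 -0.0067 0.0805 0 0 0 -1" --pt "-0.001 -0.0067 0.0805 0 0 0 -1"

```text
t: 9.73
position: [0.4393, -0.4076, 0.0753]
tcp_rot: [-0.075, 0.997, -0.001, 0.001]
contact_force: [0.6, -0.3, -1.7]
finger_gap: 0.0145
grip_force: 61.2
```

Request:
drive_tool --pt "0 0 0.0015 0 0 0 -1" --pt "0 0 0.0015 0 0 0 -1" --pt "0 0 0.0015 0 0 0 -0.48" --pt "0 0 0.0015 0 0 0 -0.48" --pt "0 0 0.0015 0 0 0 -0.48" --pt "0 0 0.0015 0 0 0 -0.48" --pt "0 0 -0.03 0 0 0 -0.48" --pt "0 0 -0.08 0 0 0 -0.48" --pt "0 0 -0.13 0 0 0 -0.48" --pt "0 0 -0.19 0 0 0 -0.48" --pt "0 0 -0.19 0 0 0 -0.48" --pt "0 0 -0.19 0 0 0 -0.48" --pt "0 0 -0.19 0 0 0 -0.48"

```text
t: 10.82
position: [0.4391, -0.4074, 0.2271]
tcp_rot: [-0.075, 0.997, -0.001, 0.001]
contact_force: [0.4, 0.3, -1.6]
finger_gap: 0.0219
grip_force: 0.0
```

Run:
```python
from h import *
from plant import eyes
s=wsnap(); T=eyes.snapshot("top"); print("top");bars(T);print("w");bars(s);print("w z70");bars(s,.07)
cv2.imwrite("pics/w6.png",s["pixels"]); pickle.dump(s,open("w6.pkl","wb"))
rows([])
```

```text
top
[166. 453.] ctr 12.3 123.0 size 34.6 81.2 ax 132.0
[301. 328.] ctr 292.8 -178.2 size 78.2 17.7 ax 41.5
[548. 222.] ctr 539.8 -742.7 size 84.1 11.6 ax 66.2
[323. 215.] ctr 551.0 -226.9 size 84.1 17.6 ax 28.8
[487. 183.] ctr 629.3 -603.9 size 82.4 11.7 ax 66.1
[350. 185.] ctr 620.6 -288.2 size 98.8 17.4 ax 47.9
[183. 154.] ctr 687.9 101.9 size 16.7 82.2 ax 101.2
[508. 154.] ctr 696.0 -652.2 size 16.9 100.9 ax 110.0
[503. 139.] ctr 731.8 -641.6 size 17.7 102.0 ax 103.1
[453. 101.] ctr 822.6 -527.3 size 97.8 17.5 ax 55.0
[15. 48.] ctr 939.3 504.9 size 22.0 79.6 ax 90.5
[594.   4.] ctr 1056.4 -863.4 size 27.1 101.7 ax 90.5
w
[ 35. 448.] ctr 730.3 -657.1 size 25.0 72.1 ax 102.2
[ 43. 418.] ctr 690.6 -648.6 size 21.9 100.6 ax 110.3
[ 90. 366.] ctr 624.1 -601.6 size 82.3 15.5 ax 66.0
[502. 348.] ctr 548.5 -228.0 size 92.6 19.5 ax 28.6
[51. 83.] ctr 381.8 -630.4 size 19.5 114.0 ax 154.8
w z70
[ 43. 418.] ctr 637.7 -611.8 size 18.4 84.5 ax 110.3
[502. 348.] ctr 518.4 -258.6 size 77.7 16.4 ax 28.6
[51. 83.] ctr 378.4 -596.5 size 16.3 95.8 ax 154.8
t 10.92 pos [ 0.4382 -0.4063  0.2241] yaw -171.4 q [-0.86  0.24  0.26  1.6   0.   -1.01] F [-0.5  0.2 -0.3] gap 0.0221 grip 0.0
```

View pics/w6.png

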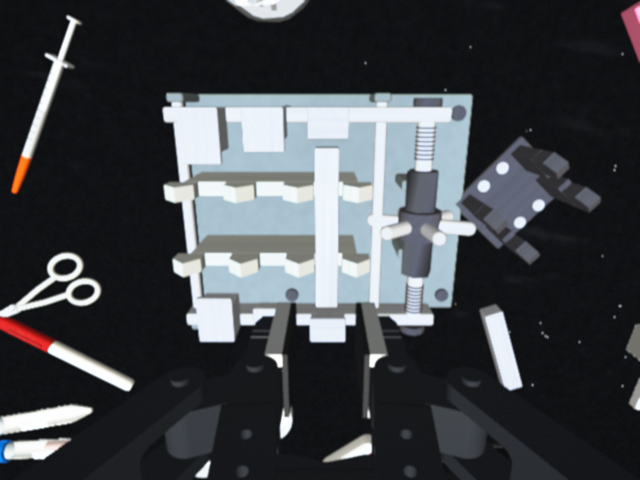

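The long bar lies in slot 1 (col 326, rows 148–307) between the open heads. Next is the middle bar at (620.8,-288.3), axis 47.9°.

Run:
```python
from h import *
s=pickle.load(open("w6.pkl","rb"))
P=ray(s,[(326.5,148),(326,307)],.07)[:,:2]*1000; print(P.round(1),P.mean(0),np.linalg.norm(P[0]-P[1]))
rows([(.6207,-.2883,.16,227.9),(.6207,-.2883,.06,227.9),(.6207,-.2883,.0195,227.9)])
```

```text
[[ 388.1 -415.1]
 [ 503.  -398.1]] [ 445.54448362 -406.56304041] 116.065115066183
t 10.92 pos [ 0.4382 -0.4063  0.2241] yaw -171.4 q [-0.86  0.24  0.26  1.6   0.   -1.01] F [-0.5  0.2 -0.3] gap 0.0221 grip 0.0
[-0.2478, 0.1115, 0.0801, 0.0016, -0.0002, -0.4366] steps 6
[-0.2479, 0.1113, 0.2051, 0.0016, -0.0002, -0.4366] steps 7
[-0.248, 0.1112, 0.2558, 0.0016, -0.0002, -0.4366] steps 8
```

Request:
drive_tool --pt "-0.248 0.111 0.03 0 0 -0.437 -0.1" --pt "-0.248 0.111 0.03 0 0 -0.437 -0.1" --pt "-0.248 0.111 0.03 0 0 -0.437 -0.1" --pt "-0.248 0.111 0.03 0 0 -0.437 -0.1" --pt "-0.248 0.111 0.03 0 0 -0.437 -0.1" --pt "-0.248 0.111 0.03 0 0 -0.437 -0.1" --pt "-0.248 0.111 0.03 0 0 -0.437 -0.1" --pt "-0.248 0.111 0.03 0 0 -0.437 -0.1" --pt "-0.248 0.111 0.03 0 0 -0.437 -0.1" --pt "-0.248 0.111 0.03 0 0 -0.437 -0.1"

```text
t: 11.75
position: [0.6203, -0.2906, 0.202]
tcp_rot: [-0.405, 0.914, -0.0, -0.0]
contact_force: [-1.0, -0.8, 0.4]
finger_gap: 0.0382
grip_force: 0.0
```

Run:
```python
from h import *
s=wsnap(); bars(s)
rows([(.6207,-.2883,.06,227.9),(.6207,-.2883,.0195,227.9)])
```

```text
[ 45. 379.] ctr 900.4 -344.6 size 10.6 92.6 ax 96.8
[449. 213.] ctr 552.2 -227.1 size 84.6 20.0 ax 28.7
[328. 214.] ctr 620.8 -287.6 size 100.7 16.9 ax 48.0
t 11.8 pos [ 0.6204 -0.2907  0.2025] yaw -132.2 q [-0.54  0.48  0.53  1.62 -0.   -1.37] F [-0.5  0.5  0.6] gap 0.0386 grip 0.0
[-0.0026, 0.0019, 0.1781, -0.0005, -0.0002, -0.0014] steps 4
[-0.0026, 0.0019, 0.2287, -0.0005, -0.0002, -0.0014] steps 5
```

Request:
drive_tool --pt "-0.0026 0.002 0.05 0 0 0 -0.25" --pt "-0.0026 0.002 0.1 0 0 0 -0.25" --pt "-0.0026 0.002 0.15 0 0 0 -0.25" --pt "-0.0026 0.002 0.19 0 0 0 -0.25" --pt "-0.0026 0.002 0.215 0 0 0 -0.25" --pt "-0.0026 0.002 0.2285 0 0 0 -0.25" --pt "-0.0026 0.002 0.2285 0 0 0 -0.25" --pt "-0.0026 0.002 0.2285 0 0 0 -0.25" --pt "-0.0026 0.002 0.2285 0 0 0 -1" --pt "-0.0026 0.002 0.2285 0 0 0 -1" --pt "-0.0026 0.002 0.2285 0 0 0 -1" --pt "-0.0026 0.002 0.2285 0 0 0 -1" --pt "-0.0026 0.002 0.2285 0 0 0 -1" --pt "-0.0026 0.002 0.2285 0 0 0 -1" --pt "-0.0026 0.002 0.2285 0 0 0 -1"

```text
t: 13.05
position: [0.6229, -0.2881, 0.0215]
tcp_rot: [-0.406, 0.914, -0.002, 0.001]
contact_force: [-1.3, -1.0, 5.9]
finger_gap: 0.0142
grip_force: 61.3
```

Run:
```python
from h import *
rows([(.6207,-.2883,.15,227.9),(.4105,-.2585,.15,146.3)])
```

```text
t 13.05 pos [ 0.6229 -0.2881  0.0215] yaw -132.1 q [-0.53  0.52  0.22  1.27 -0.   -1.37] F [-1.3 -1.   5.9] gap 0.0142 grip 61.3
[0.0021, 0.0012, -0.1606, -0.0028, -0.0001, 0.0002] steps 4
[0.1506, 0.2211, -0.1616, -0.0024, 0.0019, 0.9068] steps 12
```

Request:
drive_tool --pt "0 0 -0.05 0 0 0 -1" --pt "0 0 -0.1 0 0 0 -1" --pt "0 0 -0.16 0 0 0 -1" --pt "0 0 -0.16 0 0 0 -1" --pt "0.15 0.221 -0.16 0 0.002 0.907 -1" --pt "0.15 0.221 -0.16 0 0.002 0.907 -1" --pt "0.15 0.221 -0.16 0 0.002 0.907 -1" --pt "0.15 0.221 -0.16 0 0.002 0.907 -1" --pt "0.15 0.221 -0.16 0 0.002 0.907 -1" --pt "0.15 0.221 -0.16 0 0.002 0.907 -1" --pt "0.15 0.221 -0.16 0 0.002 0.907 -1" --pt "0.15 0.221 -0.16 0 0.002 0.907 -1" --pt "0.15 0.221 -0.16 0 0.002 0.907 -1" --pt "0.15 0.221 -0.16 0 0.002 0.907 -1" --pt "0.15 0.221 -0.16 0 0.002 0.907 -1" --pt "0.15 0.221 -0.16 0 0.002 0.907 -1" --pt "0.15 0.221 -0.16 0 0.002 0.907 -1" --pt "0.15 0.221 -0.16 0 0.002 0.907 -1" --pt "0.15 0.221 -0.16 0 0.002 0.907 -1"

```text
t: 14.63
position: [0.4101, -0.2573, 0.1469]
tcp_rot: [0.289, 0.957, -0.001, -0.001]
contact_force: [-0.1, 0.3, -0.9]
finger_gap: 0.0146
grip_force: 60.5
```

Run:
```python
from h import *
s=wsnap(); cv2.imwrite("pics/w7.png",s["pixels"])
im=s["pixels"]; m=im.min(2)>150
for r in (200,230,260,300): 
    c=np.where(m[r,295:360])[0]; print(r,c.min()+295 if len(c) else None,c.max()+295 if len(c) else None)
rows([(.4105,-.2585,.0635,146.3)])
```

```text
200 304 347
230 301 350
260 302 349
300 302 348
t 14.68 pos [ 0.4101 -0.2574  0.147 ] yaw 146.4 q [-0.7  -0.06 -0.2   1.42 -0.   -0.11] F [ 0.4 -0.5 -1.5] gap 0.0143 grip 60.5
[-0.0014, -0.0007, 0.1044, -0.0012, -0.0011, 0.0008] steps 3
```

Request:
drive_tool --pt "-0.0014 -0.0007 0.04 0 0 0 -1" --pt "-0.0014 -0.0007 0.065 0 0 0 -1" --pt "-0.0014 -0.0007 0.08 0 0 0 -1" --pt "-0.0014 -0.0007 0.093 0 0 0 -1" --pt "-0.0014 -0.0007 0.1 0 0 0 -1" --pt "-0.0014 -0.0007 0.104 0 0 0 -1" --pt "-0.0014 -0.0007 0.106 0 0 0 -1" --pt "-0.0014 -0.0007 0.1075 0 0 0 -1" --pt "-0.0014 -0.0007 0.1075 0 0 0 -1" --pt "-0.0014 -0.0007 0.1075 0 0 0 -1" --pt "-0.0014 -0.0007 0.1075 0 0 0 -1"

```text
t: 15.6
position: [0.4112, -0.2592, 0.0634]
tcp_rot: [0.29, 0.957, -0.001, -0.0]
contact_force: [-2.7, 2.3, 5.2]
finger_gap: 0.0143
grip_force: 61.3
```

Run:
```python
from h import *
rows([(.4105,-.2585,.15,146.3),(.451,-.4466,.15,188.6)])
```

```text
t 15.6 pos [ 0.4112 -0.2592  0.0634] yaw 146.3 q [-0.7  -0.01 -0.33  1.25 -0.   -0.11] F [-2.7  2.3  5.2] gap 0.0143 grip 61.3
[0.0011, -0.0, -0.1083, -0.0015, 0.0004, 0.0002] steps 3
[-0.1714, -0.1676, -0.1078, -0.0015, -0.0001, -0.4698] steps 6
```

Contact is 6–7 N at the expected height. I'll hold it a little longer, then lift and carry the bar to slot 2.

Request:
drive_tool --pt "0 0 0.001 0 0 0 -1" --pt "0 0 0.001 0 0 0 -1" --pt "0 0 0.001 0 0 0 -1" --pt "0 0 0.001 0 0 0 -1" --pt "0 0 -0.05 0 0 0 -1" --pt "0 0 -0.108 0 0 0 -1" --pt "0 0 -0.108 0 0 0 -1" --pt "0 0 -0.108 0 0 0 -1" --pt "-0.1714 -0.1676 -0.108 0 0 -0.47 -1" --pt "-0.1714 -0.1676 -0.108 0 0 -0.47 -1" --pt "-0.1714 -0.1676 -0.108 0 0 -0.47 -1" --pt "-0.1714 -0.1676 -0.108 0 0 -0.47 -1" --pt "-0.1714 -0.1676 -0.108 0 0 -0.47 -1" --pt "-0.1714 -0.1676 -0.108 0 0 -0.47 -1" --pt "-0.1714 -0.1676 -0.108 0 0 -0.47 -1" --pt "-0.1714 -0.1676 -0.108 0 0 -0.47 -1" --pt "-0.1714 -0.1676 -0.108 0 0 -0.47 -1" --pt "-0.1714 -0.1676 -0.108 0 0 -0.47 -1"

```text
t: 17.1
position: [0.4505, -0.4452, 0.1476]
tcp_rot: [-0.075, 0.997, -0.0, -0.001]
contact_force: [0.9, 0.2, -0.4]
finger_gap: 0.0145
grip_force: 60.5
```

Run:
```python
from h import *
s=wsnap(); m=s["pixels"].min(2)>150
for r in (200,230,260,300): 
    c=np.where(m[r,295:360])[0]; print(r,c.min()+295 if len(c) else None,c.max()+295 if len(c) else None)
cv2.imwrite("pics/w8.png",s["pixels"])
rows([(.451,-.4466,.0765,188.6)])
```

```text
200 None None
230 302 349
260 302 348
300 303 348
t 17.15 pos [ 0.4506 -0.4453  0.1479] yaw -171.4 q [-0.88  0.33  0.23  1.46 -0.   -1.03] F [-0.3 -0.7 -1.1] gap 0.014 grip 60.5
[-0.0004, -0.0016, 0.0893, -0.0004, -0.0015, -0.0001] steps 2
```

View pics/w8.png

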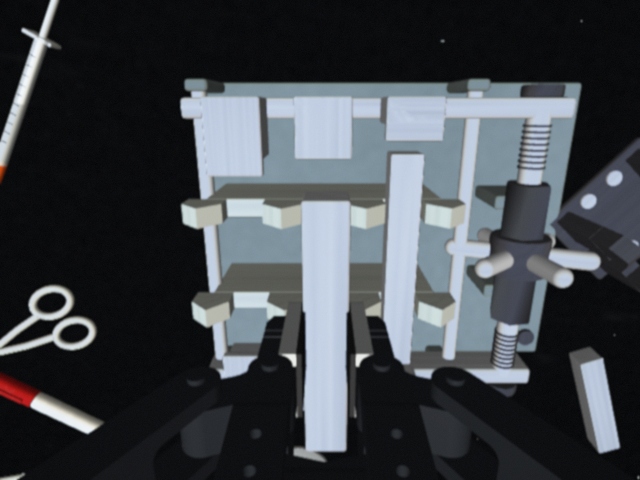

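Slot 2's teeth at columns 283 and 368 bracket the bar at 326, so it is aligned. I'm lowering and releasing.

Request:
drive_tool --pt "-0.0004 -0.0016 0.03 0 0 0 -1" --pt "-0.0004 -0.0016 0.055 0 0 0 -1" --pt "-0.0004 -0.0016 0.07 0 0 0 -1" --pt "-0.0004 -0.0016 0.08 0 0 0 -1" --pt "-0.0004 -0.0016 0.087 0 0 0 -1" --pt "-0.0004 -0.0016 0.09 0 0 0 -1" --pt "-0.0004 -0.0016 0.09 0 0 0 -1" --pt "-0.0004 -0.0016 0.09 0 0 0 -1" --pt "-0.0004 -0.0016 0.09 0 0 0 -0.48" --pt "-0.0004 -0.0016 0.09 0 0 0 -0.48" --pt "-0.0004 -0.0016 0.09 0 0 0 -0.48" --pt "-0.0004 -0.0016 0.09 0 0 0 -0.48" --pt "-0.0004 -0.0016 0.06 0 0 0 -0.48" --pt "-0.0004 -0.0016 0.01 0 0 0 -0.48" --pt "-0.0004 -0.0016 -0.04 0 0 0 -0.48" --pt "-0.0004 -0.0016 -0.09 0 0 0 -0.48" --pt "-0.0004 -0.0016 -0.09 0 0 0 -0.48" --pt "-0.0004 -0.0016 -0.09 0 0 0 -0.48"

```text
t: 18.65
position: [0.4527, -0.4493, 0.225]
tcp_rot: [-0.075, 0.997, -0.004, 0.002]
contact_force: [0.2, 0.1, -0.2]
finger_gap: 0.0225
grip_force: 0.0
```

Run:
```python
from h import *
from plant import eyes
s=wsnap(); T=eyes.snapshot("top"); bars(T,box=None,L=(75,125))
cv2.imwrite("pics/w9.png",s["pixels"]); pickle.dump(s,open("w9.pkl","wb"))
bars(s,.07)
rows([(.551,-.2265,.20,208.7)])
```

```text
[302. 329.] ctr 290.8 -180.1 size 83.7 17.7 ax 41.5
[323. 215.] ctr 550.7 -226.5 size 84.1 16.7 ax 28.7
[487. 183.] ctr 629.3 -603.9 size 82.4 11.7 ax 66.1
[183. 154.] ctr 687.9 101.9 size 16.7 82.2 ax 101.2
[508. 154.] ctr 696.0 -652.2 size 16.9 100.9 ax 110.0
[503. 139.] ctr 731.8 -641.6 size 17.7 102.0 ax 103.1
[453. 101.] ctr 822.6 -527.3 size 97.8 17.5 ax 55.0
[15. 48.] ctr 939.3 504.9 size 22.0 79.6 ax 90.5
[594.   4.] ctr 1056.4 -863.4 size 27.1 101.7 ax 90.5
[ 78. 413.] ctr 642.0 -624.9 size 18.4 79.8 ax 110.1
[552. 343.] ctr 520.7 -266.5 size 78.0 17.3 ax 28.7
[106.  73.] ctr 381.8 -601.2 size 15.4 95.0 ax 163.7
t 18.75 pos [ 0.4512 -0.4475  0.2197] yaw -171.4 q [-0.89  0.34  0.38  1.61 -0.   -1.04] F [-0.2  0.2  0.4] gap 0.0222 grip 0.0
[-0.1647, 0.2545, 0.024, -0.0002, -0.0015, -0.2233] steps 6
```

Request:
drive_tool --pt "-0.165 0.2545 0.024 0 0 -0.223 -0.1" --pt "-0.165 0.2545 0.024 0 0 -0.223 -0.1" --pt "-0.165 0.2545 0.024 0 0 -0.223 -0.1" --pt "-0.165 0.2545 0.024 0 0 -0.223 -0.1" --pt "-0.165 0.2545 0.024 0 0 -0.223 -0.1" --pt "-0.165 0.2545 0.024 0 0 -0.223 -0.1" --pt "-0.165 0.2545 0.024 0 0 -0.223 -0.1" --pt "-0.165 0.2545 0.024 0 0 -0.223 -0.1" --pt "-0.165 0.2545 0.024 0 0 -0.223 -0.1" --pt "-0.165 0.2545 0.024 0 0 -0.223 -0.1" --pt "-0.165 0.2545 0.024 0 0 -0.223 -0.1"

```text
t: 19.67
position: [0.5504, -0.2277, 0.1996]
tcp_rot: [-0.247, 0.969, 0.0, -0.002]
contact_force: [0.6, 0.1, -0.1]
finger_gap: 0.0386
grip_force: 0.0
```

Run:
```python
from h import *
s=wsnap(); bars(s)
a=pickle.load(open("w9.pkl","rb"))["pixels"][70:370,150:550]
cv2.imwrite("pics/m1.png",np.hstack([a,cv2.resize(s["pixels"],(400,300))]))
rows([(.5509,-.2265,.0195,208.7)])
```

```text
[327. 215.] ctr 551.3 -225.9 size 84.4 16.6 ax 29.0
t 19.72 pos [ 0.5505 -0.2277  0.1998] yaw -151.5 q [-0.5   0.23  0.2   1.55 -0.   -1.  ] F [-0.2 -0.5 -0.6] gap 0.0386 grip 0.0
[-0.0018, 0.001, 0.2254, 0.0004, -0.0018, -0.0017] steps 5
```

View pics/m1.png

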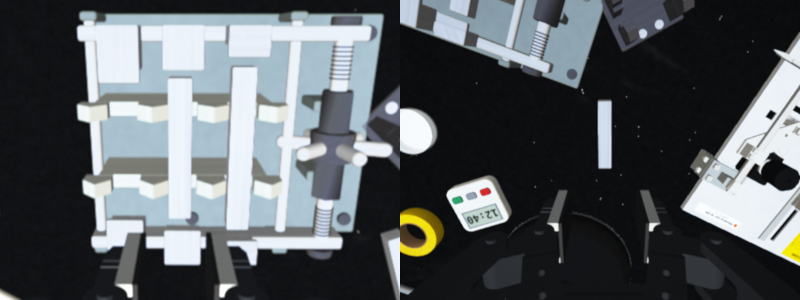

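The left panel shows the long and mid bars lying in slots 1 and 2. The right panel shows the steel short bar centred under the gripper, so I'm grasping it.

Request:
drive_tool --pt "-0.0018 0.001 0.05 0 0 0 -0.25" --pt "-0.0018 0.001 0.1 0 0 0 -0.25" --pt "-0.0018 0.001 0.15 0 0 0 -0.25" --pt "-0.0018 0.001 0.19 0 0 0 -0.25" --pt "-0.0018 0.001 0.213 0 0 0 -0.25" --pt "-0.0018 0.001 0.2255 0 0 0 -0.25" --pt "-0.0018 0.001 0.2255 0 0 0 -0.25" --pt "-0.0018 0.001 0.2255 0 0 0 -0.25" --pt "-0.0018 0.001 0.2255 0 0 0 -1" --pt "-0.0018 0.001 0.2255 0 0 0 -1" --pt "-0.0018 0.001 0.2255 0 0 0 -1" --pt "-0.0018 0.001 0.2255 0 0 0 -1" --pt "-0.0018 0.001 0.2255 0 0 0 -1" --pt "-0.0018 0.001 0.2255 0 0 0 -1" --pt "-0.0018 0.001 0.2255 0 0 0 -1"

```text
t: 20.97
position: [0.5528, -0.2261, 0.0213]
tcp_rot: [-0.248, 0.969, -0.002, -0.0]
contact_force: [-0.5, -0.9, 7.1]
finger_gap: 0.0141
grip_force: 61.4
```

Run:
```python
from h import *
rows([(.5509,-.2265,.15,208.7),(.4105,-.2585,.15,146.3)])
```

```text
t 20.97 pos [ 0.5528 -0.2261  0.0213] yaw -151.3 q [-0.5   0.3  -0.07  1.2  -0.   -1.  ] F [-0.5 -0.9  7.1] gap 0.0141 grip 61.4
[0.0025, 0.0002, -0.1608, -0.0019, -0.0008, -0.0004] steps 4
[0.1756, 0.0493, -0.1607, -0.0022, 0.0003, 0.6929] steps 9
```

Request:
drive_tool --pt "0 0 -0.05 0 0 0 -1" --pt "0 0 -0.1 0 0 0 -1" --pt "0 0 -0.16 0 0 0 -1" --pt "0 0 -0.16 0 0 0 -1" --pt "0.1756 0.049 -0.16 -0.002 0 0.693 -1" --pt "0.1756 0.049 -0.16 -0.002 0 0.693 -1" --pt "0.1756 0.049 -0.16 -0.002 0 0.693 -1" --pt "0.1756 0.049 -0.16 -0.002 0 0.693 -1" --pt "0.1756 0.049 -0.16 -0.002 0 0.693 -1" --pt "0.1756 0.049 -0.16 -0.002 0 0.693 -1" --pt "0.1756 0.049 -0.16 -0.002 0 0.693 -1" --pt "0.1756 0.049 -0.16 -0.002 0 0.693 -1" --pt "0.1756 0.049 -0.16 -0.002 0 0.693 -1" --pt "0.1756 0.049 -0.16 -0.002 0 0.693 -1" --pt "0.1756 0.049 -0.16 -0.002 0 0.693 -1" --pt "0.1756 0.049 -0.16 -0.002 0 0.693 -1"

```text
t: 22.3
position: [0.4097, -0.2577, 0.1475]
tcp_rot: [0.289, 0.957, 0.001, -0.002]
contact_force: [0.5, 1.5, -1.0]
finger_gap: 0.0139
grip_force: 60.5
```

Run:
```python
from h import *
s=wsnap(); m=s["pixels"].min(2)>150
for r in (200,215,230,260,300): 
    c=np.where(m[r,295:360])[0]; print(r,c.min()+295 if len(c) else None,c.max()+295 if len(c) else None)
rows([(.4105,-.2585,.0633,146.3)])
```

```text
200 None None
215 None None
230 301 350
260 302 349
300 303 349
t 22.35 pos [ 0.4098 -0.2578  0.1476] yaw 146.4 q [-0.7  -0.05 -0.2   1.43  0.   -0.11] F [-0.7  0.7 -0.9] gap 0.0141 grip 60.5
[-0.0017, -0.0003, 0.1054, 0.0005, -0.0023, 0.0012] steps 3
```

Request:
drive_tool --pt "-0.0017 -0.0003 0.04 0 -0.002 0 -1" --pt "-0.0017 -0.0003 0.065 0 -0.002 0 -1" --pt "-0.0017 -0.0003 0.08 0 -0.002 0 -1" --pt "-0.0017 -0.0003 0.093 0 -0.002 0 -1" --pt "-0.0017 -0.0003 0.1 0 -0.002 0 -1" --pt "-0.0017 -0.0003 0.105 0 -0.002 0 -1" --pt "-0.0017 -0.0003 0.107 0 -0.002 0 -1" --pt "-0.0017 -0.0003 0.109 0 -0.002 0 -1" --pt "-0.0017 -0.0003 0.109 0 -0.002 0 -1" --pt "-0.0017 -0.0003 0.109 0 -0.002 0 -1" --pt "-0.0017 -0.0003 0.109 0 -0.002 0 -1" --pt "-0.0017 -0.0003 0.109 0 -0.002 0 -1"

```text
t: 23.35
position: [0.4112, -0.2592, 0.0633]
tcp_rot: [0.29, 0.957, -0.0, 0.001]
contact_force: [-2.4, 1.8, 4.9]
finger_gap: 0.0139
grip_force: 61.4
```

Run:
```python
from h import *
rows([(.4105,-.2585,.15,146.3),(.4571,-.4872,.15,188.6)])
```

```text
t 23.35 pos [ 0.4112 -0.2592  0.0633] yaw 146.3 q [-0.7  -0.01 -0.33  1.25  0.   -0.11] F [-2.4  1.8  4.9] gap 0.0139 grip 61.4
[0.0009, 0.0003, -0.1084, 0.0002, 0.0012, 0.0002] steps 3
[-0.2061, -0.2053, -0.1081, -0.0003, 0.0012, -0.4698] steps 6
```

Request:
drive_tool --pt "0 0 0.001 0 0 0 -1" --pt "0 0 0.001 0 0 0 -1" --pt "0 0 0.001 0 0 0 -1" --pt "0 0 0.001 0 0 0 -1" --pt "0 0 -0.05 0 0 0 -1" --pt "0 0 -0.108 0 0 0 -1" --pt "0 0 -0.108 0 0 0 -1" --pt "0 0 -0.108 0 0 0 -1" --pt "-0.206 -0.2053 -0.108 0 0 -0.47 -1" --pt "-0.206 -0.2053 -0.108 0 0 -0.47 -1" --pt "-0.206 -0.2053 -0.108 0 0 -0.47 -1" --pt "-0.206 -0.2053 -0.108 0 0 -0.47 -1" --pt "-0.206 -0.2053 -0.108 0 0 -0.47 -1" --pt "-0.206 -0.2053 -0.108 0 0 -0.47 -1" --pt "-0.206 -0.2053 -0.108 0 0 -0.47 -1" --pt "-0.206 -0.2053 -0.108 0 0 -0.47 -1" --pt "-0.206 -0.2053 -0.108 0 0 -0.47 -1" --pt "-0.206 -0.2053 -0.108 0 0 -0.47 -1" --pt "-0.206 -0.2053 -0.108 0 0 -0.47 -1" --pt "-0.206 -0.2053 -0.108 0 0 -0.47 -1"

```text
t: 25.02
position: [0.4569, -0.4858, 0.1479]
tcp_rot: [-0.075, 0.997, -0.0, 0.0]
contact_force: [-0.3, 0.2, -0.9]
finger_gap: 0.0145
grip_force: 60.5
```

Run:
```python
from h import *
s=wsnap(); m=s["pixels"].min(2)>150
for r in (215,230,260,300): 
    c=np.where(m[r,295:360])[0]; print(r,c.min()+295 if len(c) else None,c.max()+295 if len(c) else None)
rows([(.4571,-.4872,.0763,188.6)])
```

```text
215 295 359
230 295 359
260 295 359
300 302 348
t 25.07 pos [ 0.4569 -0.486   0.1479] yaw -171.3 q [-0.92  0.42  0.34  1.49  0.   -1.07] F [-0.8  0.5 -1.1] gap 0.014 grip 60.5
[0.0001, -0.0015, 0.0895, -0.0002, 0.0006, 0.0006] steps 2
```

Request:
drive_tool --pt "0 -0.0015 0.03 0 0 0 -1" --pt "0 -0.0015 0.055 0 0 0 -1" --pt "0 -0.0015 0.07 0 0 0 -1" --pt "0 -0.0015 0.08 0 0 0 -1" --pt "0 -0.0015 0.087 0 0 0 -1" --pt "0 -0.0015 0.09 0 0 0 -1" --pt "0 -0.0015 0.09 0 0 0 -1" --pt "0 -0.0015 0.09 0 0 0 -1" --pt "0 -0.0015 0.09 0 0 0 -0.48" --pt "0 -0.0015 0.09 0 0 0 -0.48" --pt "0 -0.0015 0.09 0 0 0 -0.48" --pt "0 -0.0015 0.09 0 0 0 -0.48" --pt "0 -0.0015 0.06 0 0 0 -0.48" --pt "0 -0.0015 0.01 0 0 0 -0.48" --pt "0 -0.0015 -0.04 0 0 0 -0.48" --pt "0 -0.0015 -0.09 0 0 0 -0.48" --pt "0 -0.0015 -0.09 0 0 0 -0.48" --pt "0 -0.0015 -0.09 0 0 0 -0.48"

```text
t: 26.57
position: [0.4583, -0.4901, 0.2248]
tcp_rot: [-0.075, 0.997, -0.004, 0.003]
contact_force: [-0.1, 0.2, 0.3]
finger_gap: 0.022
grip_force: 0.0
```

Run:
```python
from h import *
s=wsnap(); cv2.imwrite("pics/w10.png",s["pixels"]); pickle.dump(s,open("w10.pkl","wb"))
rows([(.434,-.339,.22,188.6)])
```

```text
t 26.62 pos [ 0.4575 -0.489   0.2215] yaw -171.4 q [-0.92  0.43  0.5   1.63  0.   -1.07] F [ 0.6 -0.7 -0.7] gap 0.0222 grip 0.0
[0.0009, 0.1898, 0.0012, -0.0023, 0.0017, 0.0001] steps 4
```

View pics/w10.png

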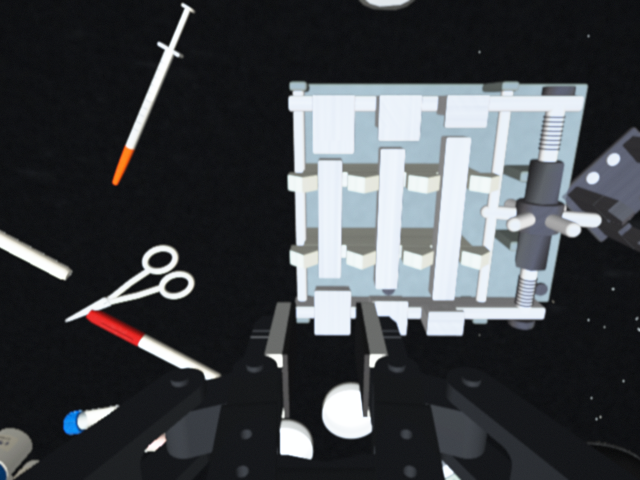

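All three bars lie in their slots. The spokes show on both sides of the hub at (540,220). I'll intersect the spoke-tip rays with the sleeve's middle plane to get the spoke angles.

Run:
```python
from h import *
f=np.radians(-81.4); ex=np.array([np.cos(f),np.sin(f),0]); ey=np.array([-np.sin(f),np.cos(f),0]); O=np.array([.434,-.339,.05])
def ang(s,pts):
    for p in pts:
        d=s["R"].T@np.r_[(np.array(p)-s["K"][:2,2])/s["K"][0,0],1]; c=-s["R"].T@s["t"]
        X=c+d*(((O-c)@ey)/(d@ey))-O; x,z=X@ex*1e3,X[2]*1e3
        print(p,"x",round(x,1),"z",round(z,1),"ang",round(np.degrees(np.arctan2(x,z)),1),"r",round(np.hypot(x,z),1))
s5=pickle.load(open("w5.pkl","rb")); s10=pickle.load(open("w10.pkl","rb"))
ang(s5,[(400,288),(468,297),(373,263),(520,278)])
ang(s10,[(516,224),(570,228),(484,212),(599,220)])
# cross rod: frame-x as function of assumed z in w2 and w5
w=pickle.load(open("w2.pkl","rb"))
for z in(.01,.02,.03,.05):
    print(z,[round(float((ray(s,[p],z)[0]-O)@ex*1e3),1) for s,p in((w,(324.2,140)),(s5,(388,180)))])
rows([(*(O[:2]+.044*ex[:2]),.16,98.6),])
```

```text
(400, 288) x 26.7 z 26.7 ang 45.0 r 37.8
(468, 297) x -3.1 z 36.9 ang -4.8 r 37.0
(373, 263) x 36.3 z -7.2 ang 101.3 r 37.0
(520, 278) x -36.9 z 14.6 ang -68.3 r 39.7
(516, 224) x 25.8 z 25.2 ang 45.6 r 36.1
(570, 228) x -5.5 z 34.6 ang -9.0 r 35.0
(484, 212) x 36.0 z -7.4 ang 101.6 r 36.8
(599, 220) x -36.3 z 14.7 ang -67.9 r 39.2
0.01 [30.5, 25.0]
0.02 [30.4, 26.5]
0.03 [30.4, 28.0]
0.05 [30.3, 30.9]
t 26.62 pos [ 0.4575 -0.489   0.2215] yaw -171.4 q [-0.92  0.43  0.5   1.63  0.   -1.07] F [ 0.6 -0.7 -0.7] gap 0.0222 grip 0.0
[0.0012, 0.1351, 0.0764, -0.0005, 0.0032, 1.0001] steps 13
```

Spoke angles come out at about 48°, 105° and −10°, so a ≈ 0.84 rad and the spoke at ~48° on the +x side is the first to push. I'm rotating the closed gripper over there.

Request:
drive_tool --pt "0.001 0.135 0.04 0 0.003 1 -1" --pt "0.001 0.135 0.04 0 0.003 1 -1" --pt "0.001 0.135 0.04 0 0.003 1 -1" --pt "0.001 0.135 0.04 0 0.003 1 -1" --pt "0.001 0.135 0.04 0 0.003 1 -1" --pt "0.001 0.135 0.04 0 0.003 1 -1" --pt "0.001 0.135 0.04 0 0.003 1 -1" --pt "0.001 0.135 0.04 0 0.003 1 -1" --pt "0.001 0.135 0.04 0 0.003 1 -1" --pt "0.001 0.135 0.04 0 0.003 1 -1" --pt "0.001 0.135 0.04 0 0.003 1 -1" --pt "0.001 0.135 0.04 0 0.003 1 -1" --pt "0.001 0.135 0.04 0 0.003 1 -1" --pt "0.001 0.135 0.0764 0 0.003 1 -1" --pt "0.001 0.135 0.0764 0 0.003 1 -1" --pt "0.001 0.135 0.0764 0 0.003 1 -1"

```text
t: 27.95
position: [0.4378, -0.3792, 0.1539]
tcp_rot: [0.652, 0.758, 0.001, -0.006]
contact_force: [0.5, 0.1, 0.1]
finger_gap: 0.0002
grip_force: 0.0
```

Run:
```python
from h import *
f=np.radians(-81.4); ex=np.array([np.cos(f),np.sin(f)]); O=np.array([.434,-.339])
rows([(*(O+x*ex/1000),.05+z/1000+.018,98.6) for x,z in((27,45),(27,31),(36,24),(42.5,12),(44,4),(44,-5),(44,45))])
```

```text
t 27.95 pos [ 0.4378 -0.3792  0.1539] yaw 98.6 q [-0.83  0.2   0.08  1.46 -0.    0.59] F [0.5 0.1 0.1] gap 0.0002 grip 0.0
[0.0161, 0.0032, 0.0513, -0.0047, -0.0068, 0.0002] steps 2
[0.0159, 0.0033, 0.0688, -0.0047, -0.0068, 0.0002] steps 2
[0.0046, 0.0034, 0.0775, -0.0047, -0.0068, 0.0002] steps 2
[-0.0037, 0.0035, 0.0924, -0.0047, -0.0068, 0.0002] steps 2
[-0.0057, 0.0036, 0.1023, -0.0047, -0.0068, 0.0002] steps 2
[-0.0058, 0.0037, 0.1136, -0.0047, -0.0068, 0.0002] steps 3
[-0.0051, 0.0032, 0.0511, -0.0047, -0.0068, 0.0002] steps 1
```

Request:
drive_tool --pt "0.016 0.003 0.045 0 0 0 -1" --pt "0.016 0.003 0.06 0 0 0 -1" --pt "0.016 0.003 0.069 0 0 0 -1" --pt "0.01 0.003 0.074 0 0 0 -1" --pt "0.0046 0.003 0.079 0 0 0 -1" --pt "0 0.003 0.086 0 0 0 -1" --pt "-0.0037 0.003 0.0935 0 0 0 -1" --pt "-0.0057 0.003 0.103 0 0 0 -1" --pt "-0.0058 0.003 0.109 0 0 0 -1" --pt "-0.0058 0.003 0.1136 0 0 0 -1" --pt "-0.0058 0.003 0.1136 0 0 0 -1" --pt "-0.0058 0.003 0.1136 0 0 0 -1"

```text
t: 28.95
position: [0.4425, -0.385, 0.0669]
tcp_rot: [0.652, 0.758, 0.0, -0.002]
contact_force: [0.3, 0.9, 0.9]
finger_gap: 0.0001
grip_force: 0.0
```

Run:
```python
from h import *
f=np.radians(-81.4); ex=np.array([np.cos(f),np.sin(f)]); O=np.array([.434,-.339])
from plant import arm
p=arm.observe()["position"]; print("frame x",(p[:2]-O)@ex*1e3,"tip z rel",(p[2]-.018-.05)*1e3, "frame y",(p[:2]-O)@[-ex[1],ex[0]]*1e3)
rows([(*(O+x*ex/1000),.05+z/1000+.018,98.6) for x,z in((44,46),(27,44),(27,33),(36,24),(42.5,12),(44,-5))])
```

```text
frame x 46.79215411590864 tip z rel -1.1404667912401911 frame y 1.4882892589886267
t 28.95 pos [ 0.4425 -0.385   0.0669] yaw 98.6 q [-0.83  0.25 -0.04  1.29 -0.    0.59] F [0.3 0.9 0.9] gap 0.0001 grip 0.0
[0.0037, -0.002, -0.0589, -0.0019, -0.0026, 0.0002] steps 2
[0.025, -0.002, -0.0563, -0.0019, -0.0026, 0.0002] steps 2
[0.0249, -0.002, -0.0426, -0.0019, -0.0026, 0.0002] steps 1
[0.0136, -0.0019, -0.0314, -0.0019, -0.0026, 0.0002] steps 1
[0.0054, -0.0019, -0.0164, -0.0019, -0.0026, 0.0002] steps 1
[0.0035, -0.0018, 0.0048, -0.0019, -0.0026, 0.0002] steps 1
```

```bash
cat >> h.py <<'E'
f=np.radians(-81.4); EX=np.array([np.cos(f),np.sin(f),0]); EY=np.array([-np.sin(f),np.cos(f),0]); OS=np.array([.434,-.339,.05])
def fr(*w):  # frame mm (x,y,tip z rel axis) -> world waypoint
    return [(*(OS+x/1e3*EX+y/1e3*EY)[:2],.068+z/1e3,98.6) for x,y,z in w]
def spokes(s):
    th=np.radians(np.arange(-90,120,5)); g=cv2.cvtColor(s["pixels"],cv2.COLOR_BGR2GRAY)
    v=[]
    for t in th:
        X=np.array([OS+r*(np.sin(t)*EX+np.cos(t)*np.array([0,0,1])) for r in(.026,.03,.034,.037)])
        p=proj(s,X).round().astype(int); v.append(int(np.mean([g[y,x] if 0<=y<480 and 0<=x<640 else 0 for x,y in p])))
    print({int(round(np.degrees(a))):b for a,b in zip(th,v)})
E
python3 - <<'E'
from h import *
spokes(pickle.load(open("w10.pkl","rb"))); spokes(pickle.load(open("w5.pkl","rb")))
rows(fr((44,0,60),(0,-90,110)))
E
```

```text
{-90: 236, -85: 239, -80: 241, -75: 241, -70: 241, -65: 240, -60: 239, -55: 239, -50: 239, -45: 237, -40: 231, -35: 217, -30: 182, -25: 156, -20: 182, -15: 218, -10: 206, -5: 192, 0: 166, 5: 161, 10: 150, 15: 118, 20: 102, 25: 104, 30: 141, 35: 220, 40: 232, 45: 235, 50: 239, 55: 217, 60: 196, 65: 192, 70: 219, 75: 238, 80: 242, 85: 241, 90: 241, 95: 240, 100: 240, 105: 240, 110: 239, 115: 240}
{-90: 87, -85: 137, -80: 169, -75: 184, -70: 188, -65: 186, -60: 183, -55: 184, -50: 185, -45: 149, -40: 80, -35: 50, -30: 71, -25: 56, -20: 86, -15: 151, -10: 146, -5: 137, 0: 111, 5: 81, 10: 66, 15: 67, 20: 66, 25: 66, 30: 92, 35: 149, 40: 170, 45: 173, 50: 169, 55: 144, 60: 132, 65: 138, 70: 156, 75: 157, 80: 169, 85: 172, 90: 175, 95: 182, 100: 184, 105: 185, 110: 187, 115: 185}
t 28.95 pos [ 0.4425 -0.385   0.0669] yaw 98.6 q [-0.83  0.25 -0.04  1.29 -0.    0.59] F [0.3 0.9 0.9] gap 0.0001 grip 0.0
[0.0038, -0.0021, -0.0764, -0.0019, -0.0026, 0.0002] steps 2
[0.0591, -0.1147, -0.1384, -0.0019, -0.0026, 0.0002] steps 4
```

Request:
drive_tool --pt "0.004 -0.002 -0.04 0 0 0 -1" --pt "0.004 -0.002 -0.078 0 0 0 -1" --pt "0.004 -0.002 -0.078 0 0 0 -1" --pt "0.059 -0.115 -0.138 0 0 0 -1" --pt "0.059 -0.115 -0.138 0 0 0 -1" --pt "0.059 -0.115 -0.138 0 0 0 -1" --pt "0.059 -0.115 -0.138 0 0 0 -1" --pt "0.059 -0.115 -0.138 0 0 0 -1" --pt "0.059 -0.115 -0.138 0 0 0 -1"

```text
t: 29.7
position: [0.3456, -0.3532, 0.1783]
tcp_rot: [0.652, 0.758, 0.0, -0.001]
contact_force: [-0.4, 0.2, -0.4]
finger_gap: -0.0001
grip_force: 0.0
```

Run:
```python
from h import *
s=wsnap(); pickle.dump(s,open("w11.pkl","wb")); spokes(s); cv2.imwrite("pics/w11.png",s["pixels"])
print(proj(s,OS))
rows(fr((27,0,60),(27,0,46),(27,0,33),(36,0,24),(42.5,0,12),(44,0,-5)))
```

```text
{-90: 171, -85: 197, -80: 222, -75: 243, -70: 246, -65: 245, -60: 244, -55: 245, -50: 234, -45: 146, -40: 92, -35: 76, -30: 95, -25: 104, -20: 120, -15: 200, -10: 223, -5: 179, 0: 115, 5: 135, 10: 163, 15: 202, 20: 233, 25: 233, 30: 239, 35: 239, 40: 239, 45: 237, 50: 234, 55: 223, 60: 195, 65: 171, 70: 155, 75: 189, 80: 212, 85: 221, 90: 226, 95: 233, 100: 243, 105: 246, 110: 245, 115: 239}
[[467.97911114 234.74002907]]
t 29.75 pos [ 0.3456 -0.353   0.1778] yaw 98.6 q [-0.93 -0.03 -0.12  1.48 -0.    0.49] F [0.6 0.4 0.4] gap 0.0 grip 0.0
[-0.0332, 0.1119, 0.0619, -0.0012, -0.0018, 0.0003] steps 3
[-0.0333, 0.112, 0.0794, -0.0012, -0.0018, 0.0003] steps 3
[-0.0333, 0.112, 0.0956, -0.0012, -0.0018, 0.0003] steps 3
[-0.0446, 0.112, 0.1069, -0.0012, -0.0018, 0.0003] steps 4
[-0.0528, 0.112, 0.1218, -0.0012, -0.0018, 0.0003] steps 4
[-0.0547, 0.1121, 0.1431, -0.0012, -0.0018, 0.0003] steps 4
```

Request:
drive_tool --pt "-0.033 0.112 0.03 0 0 0 -1" --pt "-0.033 0.112 0.055 0 0 0 -1" --pt "-0.033 0.112 0.065 0 0 0 -1" --pt "-0.033 0.112 0.08 0 0 0 -1" --pt "-0.033 0.112 0.095 0 0 0 -1" --pt "-0.039 0.112 0.101 0 0 0 -1" --pt "-0.045 0.112 0.107 0 0 0 -1" --pt "-0.049 0.112 0.113 0 0 0 -1" --pt "-0.052 0.112 0.12 0 0 0 -1" --pt "-0.053 0.112 0.127 0 0 0 -1" --pt "-0.053 0.112 0.127 0 0 0 -1" --pt "-0.053 0.112 0.127 0 0 0 -1" --pt "-0.053 0.112 0.07 0 0 0 -1" --pt "-0.05 0.112 0.03 0 0 0 -1" --pt "0 0 0 0 0 0 -1" --pt "0 0 0 0 0 0 -1" --pt "0 0 0 0 0 0 -1" --pt "0 0 0 0 0 0 -1"

```text
t: 31.25
position: [0.3423, -0.3516, 0.1792]
tcp_rot: [0.653, 0.757, 0.0, -0.002]
contact_force: [1.6, -1.0, -0.4]
finger_gap: 0.0003
grip_force: 0.0
```

Run:
```python
from h import *
s=wsnap(); spokes(s); cv2.imwrite("pics/w12.png",s["pixels"]);pickle.dump(s,open("w12.pkl","wb"))
rows(fr((27,0,60)))
```

```text
{-90: 244, -85: 245, -80: 245, -75: 236, -70: 221, -65: 209, -60: 191, -55: 161, -50: 175, -45: 226, -40: 238, -35: 242, -30: 238, -25: 150, -20: 111, -15: 114, -10: 111, -5: 115, 0: 143, 5: 151, 10: 165, 15: 188, 20: 192, 25: 180, 30: 160, 35: 162, 40: 176, 45: 186, 50: 223, 55: 240, 60: 245, 65: 245, 70: 246, 75: 246, 80: 245, 85: 238, 90: 226, 95: 182, 100: 163, 105: 198, 110: 218, 115: 214}
t 31.3 pos [ 0.3438 -0.3522  0.1785] yaw 98.5 q [-0.93 -0.04 -0.13  1.49  0.    0.49] F [ 0.8 -0.3  0.4] gap -0.0002 grip 0.0
[-0.0344, 0.1141, 0.0627, -0.0011, -0.0023, -0.001] steps 3
```

Spokes are now at about −37°, 20° and 80°: the push works, and a ≈ 140° since the start. Continuing with pushes.

Request:
drive_tool --pt "-0.056 0.114 0.02 0 0 0 -1" --pt "-0.056 0.114 0.05 0 0 0 -1" --pt "-0.056 0.114 0.06 0 0 0 -1" --pt "-0.056 0.114 0.08 0 0 0 -1" --pt "-0.056 0.114 0.11 0 0 0 -1" --pt "-0.056 0.114 0.128 0 0 0 -1" --pt "-0.056 0.114 0.138 0 0 0 -1" --pt "-0.056 0.114 0.145 0 0 0 -1" --pt "-0.056 0.114 0.145 0 0 0 -1" --pt "-0.056 0.114 0.1 0 0 0 -1" --pt "-0.056 0.114 0.075 0 0 0 -1" --pt "-0.041 0.114 0.075 0 0 0 -1" --pt "-0.034 0.114 0.088 0 0 0 -1" --pt "-0.037 0.114 0.098 0 0 0 -1" --pt "-0.043 0.114 0.105 0 0 0 -1" --pt "-0.049 0.114 0.1146 0 0 0 -1" --pt "-0.054 0.114 0.125 0 0 0 -1" --pt "-0.056 0.114 0.135 0 0 0 -1" --pt "-0.056 0.114 0.145 0 0 0 -1" --pt "-0.056 0.114 0.145 0 0 0 -1"

```text
t: 32.97
position: [0.4412, -0.3844, 0.0596]
tcp_rot: [0.652, 0.758, -0.001, -0.002]
contact_force: [1.0, -3.3, -0.1]
finger_gap: 0.0001
grip_force: 1.3
```

Run:
```python
from h import *
rows(fr((27,0,60),(44,0,-6)))
```

```text
t 32.97 pos [ 0.4412 -0.3844  0.0596] yaw 98.5 q [-0.83  0.25 -0.06  1.27 -0.    0.59] F [ 1.  -3.3 -0.1] gap 0.0001 grip 1.3
[0.0238, -0.0007, -0.0855, -0.0023, -0.0013, -0.0006] steps 2
[0.0024, -0.0004, -0.0031, -0.0023, -0.0013, -0.0006] steps 1
```

Request:
drive_tool --pt "0 0 -0.048 0 0 0 -1" --pt "0 0 -0.073 0 0 0 -1" --pt "0.0175 0 -0.073 0 0 0 -1" --pt "0.024 0 -0.0605 0 0 0 -1" --pt "0.021 0 -0.0505 0 0 0 -1" --pt "0.015 0 -0.043 0 0 0 -1" --pt "0.009 0 -0.0335 0 0 0 -1" --pt "0.0044 0 -0.023 0 0 0 -1" --pt "0.002 0 -0.012 0 0 0 -1" --pt "0.001 0 -0.0045 0 0 0 -1" --pt "0 0 -0.048 0 0 0 -1" --pt "0 0 -0.073 0 0 0 -1" --pt "0.0175 0 -0.073 0 0 0 -1" --pt "0.024 0 -0.0605 0 0 0 -1" --pt "0.021 0 -0.0505 0 0 0 -1" --pt "0.015 0 -0.043 0 0 0 -1" --pt "0.009 0 -0.0335 0 0 0 -1" --pt "0.0044 0 -0.023 0 0 0 -1" --pt "0.002 0 -0.012 0 0 0 -1" --pt "0.001 0 -0.0045 0 0 0 -1"

```text
t: 34.63
position: [0.4412, -0.3831, 0.0636]
tcp_rot: [0.652, 0.758, 0.0, -0.002]
contact_force: [-0.3, -0.2, 4.2]
finger_gap: -0.0
grip_force: 1.5
```

Run:
```python
from h import *
rows(fr((44,0,60),(0,-90,110)))
```

```text
t 34.63 pos [ 0.4412 -0.3831  0.0636] yaw 98.6 q [-0.83  0.24 -0.05  1.28 -0.    0.59] F [-0.3 -0.2  4.2] gap -0.0 grip 1.5
[0.0011, -0.0009, -0.0805, -0.0018, -0.0023, -0.0004] steps 2
[0.0563, -0.1136, -0.1424, -0.0018, -0.0023, -0.0004] steps 4
```

Pushing with a 4 N reaction. Checking the progress of the spokes and heads.

Request:
drive_tool --pt "0.001 -0.001 -0.04 0 0 0 -1" --pt "0.001 -0.001 -0.08 0 0 0 -1" --pt "0.001 -0.001 -0.08 0 0 0 -1" --pt "0.056 -0.114 -0.142 0 0 0 -1" --pt "0.056 -0.114 -0.142 0 0 0 -1" --pt "0.056 -0.114 -0.142 0 0 0 -1" --pt "0.056 -0.114 -0.142 0 0 0 -1" --pt "0.056 -0.114 -0.142 0 0 0 -1" --pt "0.056 -0.114 -0.142 0 0 0 -1"

```text
t: 35.38
position: [0.3452, -0.3523, 0.1782]
tcp_rot: [0.652, 0.758, 0.0, -0.002]
contact_force: [0.3, 0.2, 1.0]
finger_gap: -0.0001
grip_force: 0.0
```

Run:
```python
from h import *
s=wsnap(); spokes(s); pickle.dump(s,open("w13.pkl","wb"))
a=pickle.load(open("w11.pkl","rb"))["pixels"]
cv2.imwrite("pics/m2.png",np.hstack([cv2.resize(a,(400,300),interpolation=3),cv2.resize(s["pixels"],(400,300),interpolation=3)]))
rows(fr((27,0,60)))
```

```text
{-90: 204, -85: 228, -80: 242, -75: 244, -70: 244, -65: 244, -60: 245, -55: 238, -50: 188, -45: 115, -40: 63, -35: 74, -30: 93, -25: 128, -20: 213, -15: 225, -10: 171, -5: 111, 0: 114, 5: 135, 10: 180, 15: 209, 20: 229, 25: 230, 30: 231, 35: 232, 40: 230, 45: 224, 50: 212, 55: 174, 60: 143, 65: 157, 70: 197, 75: 215, 80: 223, 85: 230, 90: 236, 95: 244, 100: 245, 105: 243, 110: 235, 115: 205}
t 35.43 pos [ 0.3453 -0.3521  0.1779] yaw 98.6 q [-0.93 -0.03 -0.12  1.49 -0.    0.49] F [-0.2 -0.2  0.2] gap 0.0002 grip 0.0
[-0.0344, 0.1122, 0.0619, -0.0017, -0.0026, 0.0002] steps 3
```

View pics/m2.png

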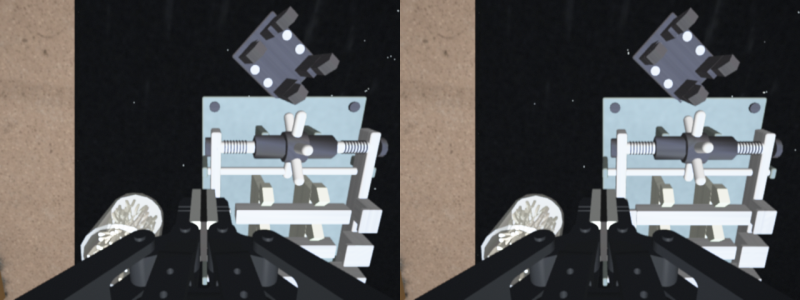

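Spokes are at −18°, 40° and 102°, as expected after a full push, and the heads have visibly moved inward compared with the left panel. I'll quantify the head travel.

Run:
```python
from h import *
for n in("w11","w12","w13"):
    s=pickle.load(open(n+".pkl","rb")); g=cv2.cvtColor(s["pixels"],cv2.COLOR_BGR2GRAY)
    for r in (213,217,260,265):
        m=(g[r]>190).astype(int); d=np.diff(m); st=np.where(d==1)[0]+1; en=np.where(d==-1)[0]
        print(n,r,[(int(a),int(b)) for a,b in zip(st,en) if b-a>4 and a>300])
    for p in((345,215),(600,215)): print((ray(s,[p],.062)[0]-OS)[:2]@np.c_[EX[:2],EY[:2]]*1e3)
```

```text
w11 213 [(325, 335), (339, 406), (431, 448), (469, 483), (514, 572), (595, 608)]
w11 217 [(325, 335), (338, 404), (470, 481), (535, 572), (593, 608)]
w11 260 [(338, 451), (469, 481), (488, 558), (585, 599)]
w11 265 [(338, 353), (357, 367), (376, 386), (398, 412), (420, 430), (437, 444), (446, 452), (457, 465), (470, 561), (584, 598)]
[-15.93575197 -78.29964821]
[-15.90749599  72.61192448]
w12 213 [(330, 341), (360, 411), (434, 451), (470, 480), (487, 502), (517, 576)]
w12 217 [(330, 341), (345, 410), (426, 452), (486, 500), (511, 575), (597, 611)]
w12 260 [(344, 449), (497, 562), (588, 602)]
w12 265 [(344, 463), (467, 477), (499, 562), (587, 601)]
[-18.07523612 -81.4276674 ]
[-17.78529577  69.84621695]
w13 213 [(326, 344), (364, 407), (431, 449), (468, 482), (515, 565)]
w13 217 [(326, 344), (348, 406), (471, 480), (533, 564), (585, 600)]
w13 260 [(334, 343), (347, 362), (364, 449), (471, 482), (491, 556), (577, 591)]
w13 265 [(334, 343), (347, 362), (364, 454), (459, 466), (472, 556), (576, 590)]
[-17.05626017 -78.69254416]
[-17.01765554  72.05208495]
```

Head travel from w11 to now is about 5.3 mm per head (≈4 rad), consistent with a ≈ 340°. Two more pushes.

Request:
drive_tool --pt "-0.034 0.112 0.03 0 0 0 -1" --pt "-0.034 0.112 0.05 0 0 0 -1" --pt "-0.034 0.112 0.07 0 0 0 -1" --pt "-0.034 0.112 0.087 0 0 0 -1" --pt "-0.037 0.112 0.097 0 0 0 -1" --pt "-0.043 0.112 0.1045 0 0 0 -1" --pt "-0.0495 0.112 0.114 0 0 0 -1" --pt "-0.054 0.112 0.1245 0 0 0 -1" --pt "-0.056 0.112 0.136 0 0 0 -1" --pt "-0.057 0.112 0.143 0 0 0 -1" --pt "-0.058 0.112 0.0995 0 0 0 -1" --pt "-0.058 0.112 0.0745 0 0 0 -1" --pt "-0.041 0.112 0.0745 0 0 0 -1" --pt "-0.034 0.112 0.087 0 0 0 -1" --pt "-0.037 0.112 0.097 0 0 0 -1" --pt "-0.043 0.112 0.1045 0 0 0 -1" --pt "-0.0495 0.112 0.114 0 0 0 -1" --pt "-0.054 0.112 0.1245 0 0 0 -1" --pt "-0.056 0.112 0.136 0 0 0 -1" --pt "-0.057 0.112 0.143 0 0 0 -1"

```text
t: 37.1
position: [0.4399, -0.3845, 0.0633]
tcp_rot: [0.652, 0.758, -0.0, -0.002]
contact_force: [0.3, -0.3, 3.2]
finger_gap: 0.0003
grip_force: 1.4
```

Run:
```python
from h import *
rows(fr((27,0,60),(44,0,-6)))
```

```text
t 37.1 pos [ 0.4399 -0.3845  0.0633] yaw 98.6 q [-0.83  0.24 -0.05  1.28 -0.    0.59] F [ 0.3 -0.3  3.2] gap 0.0003 grip 1.4
[0.0238, 0.001, -0.0808, -0.0016, -0.0017, -0.0005] steps 2
[0.0024, 0.0012, 0.0017, -0.0016, -0.0017, -0.0005] steps 1
```

Request:
drive_tool --pt "0 0.001 -0.043 0 0 0 -1" --pt "0 0.001 -0.068 0 0 0 -1" --pt "0.0175 0.001 -0.068 0 0 0 -1" --pt "0.024 0.001 -0.056 0 0 0 -1" --pt "0.021 0.001 -0.046 0 0 0 -1" --pt "0.015 0.001 -0.038 0 0 0 -1" --pt "0.009 0.001 -0.029 0 0 0 -1" --pt "0.0044 0.001 -0.018 0 0 0 -1" --pt "0.002 0.001 -0.009 0 0 0 -1" --pt "0.001 0.001 -0.004 0 0 0 -1" --pt "0.001 0.001 -0.003 0 0 0 -1" --pt "0.001 0.001 -0.003 0 0 0 -1" --pt "0.001 0.001 -0.003 0 0 0 -1"

```text
t: 38.18
position: [0.4412, -0.3857, 0.067]
tcp_rot: [0.653, 0.758, -0.001, 0.0]
contact_force: [0.9, -5.5, 1.5]
finger_gap: -0.0001
grip_force: 2.5
```

Run:
```python
from h import *
rows(fr((44,0,60),(0,-90,110),(27,0,60)))
```

```text
t 38.18 pos [ 0.4412 -0.3857  0.067 ] yaw 98.5 q [-0.83  0.24 -0.05  1.28 -0.    0.59] F [ 0.9 -5.5  1.5] gap -0.0001 grip 2.5
[0.0039, -0.0004, -0.0763, -0.0012, 0.0014, -0.0008] steps 2
[0.0586, -0.113, -0.1387, -0.0012, 0.0014, -0.0008] steps 4
[0.0251, -0.0004, -0.0763, -0.0012, 0.0014, -0.0008] steps 2
```

Request:
drive_tool --pt "0.001 0 -0.04 0 0 0 -1" --pt "0.001 0 -0.08 0 0 0 -1" --pt "0.001 0 -0.08 0 0 0 -1" --pt "0.0586 -0.113 -0.139 0 0 0 -1" --pt "0.0586 -0.113 -0.139 0 0 0 -1" --pt "0.0586 -0.113 -0.139 0 0 0 -1" --pt "0.0586 -0.113 -0.139 0 0 0 -1" --pt "0.0586 -0.113 -0.139 0 0 0 -1" --pt "0.0586 -0.113 -0.139 0 0 0 -1" --pt "0.0586 -0.113 -0.139 0 0 0 -1"

```text
t: 39.02
position: [0.3449, -0.3499, 0.1769]
tcp_rot: [0.652, 0.758, 0.001, -0.003]
contact_force: [-0.9, 0.1, 0.2]
finger_gap: 0.0
grip_force: 0.0
```

Run:
```python
from h import *
s=wsnap(); spokes(s); pickle.dump(s,open("w14.pkl","wb")); g=cv2.cvtColor(s["pixels"],cv2.COLOR_BGR2GRAY)
for r in (213,217,260):
    m=(g[r]>190).astype(int); d=np.diff(m); st=np.where(d==1)[0]+1; en=np.where(d==-1)[0]
    print(r,[(int(a),int(b)) for a,b in zip(st,en) if b-a>4 and a>300])
rows(fr((27,0,60),(44,0,-6)))
```

```text
{-90: 243, -85: 246, -80: 245, -75: 245, -70: 245, -65: 244, -60: 232, -55: 215, -50: 142, -45: 64, -40: 67, -35: 110, -30: 214, -25: 227, -20: 224, -15: 133, -10: 109, -5: 110, 0: 113, 5: 168, 10: 195, 15: 209, 20: 211, 25: 216, 30: 218, 35: 217, 40: 209, 45: 165, 50: 131, 55: 117, 60: 166, 65: 216, 70: 231, 75: 233, 80: 241, 85: 245, 90: 246, 95: 246, 100: 243, 105: 235, 110: 208, 115: 183}
213 [(326, 349), (366, 407), (427, 452), (468, 483), (508, 562)]
217 [(326, 348), (368, 407), (430, 451), (467, 481), (514, 562)]
260 [(334, 347), (351, 406), (474, 482), (535, 554), (574, 588)]
t 39.07 pos [ 0.345  -0.3498  0.1769] yaw 98.6 q [-0.93 -0.04 -0.13  1.49 -0.    0.49] F [ 0.7 -0.6 -0.4] gap -0.0 grip 0.0
[-0.0375, 0.1122, 0.0606, -0.002, -0.0034, 0.0005] steps 3
[-0.0592, 0.1125, 0.143, -0.002, -0.0034, 0.0005] steps 4
```

The phase fits either the hard stop or one push short of it. I'll push the next spoke and read the force.

Request:
drive_tool --pt "-0.0345 0.112 0.03 0 0 0 -1" --pt "-0.0345 0.112 0.05 0 0 0 -1" --pt "-0.0345 0.112 0.06 0 0 0 -1" --pt "-0.0345 0.112 0.07 0 0 0 -1" --pt "-0.0345 0.112 0.08 0 0 0 -1" --pt "-0.0345 0.112 0.088 0 0 0 -1" --pt "-0.037 0.112 0.094 0 0 0 -1" --pt "-0.041 0.112 0.099 0 0 0 -1" --pt "-0.046 0.112 0.104 0 0 0 -1" --pt "-0.046 0.112 0.104 0 0 0 -1" --pt "-0.046 0.112 0.104 0 0 0 -1"

```text
t: 39.98
position: [0.4383, -0.374, 0.0956]
tcp_rot: [0.652, 0.758, -0.0, -0.001]
contact_force: [-0.5, -0.4, 0.7]
finger_gap: 0.0003
grip_force: 0.6
```

Run:
```python
from h import *
rows(fr((27,0,60),(44,0,-6)))
```

```text
t 39.98 pos [ 0.4383 -0.374   0.0956] yaw 98.5 q [-0.82  0.2  -0.04  1.33 -0.    0.6 ] F [-0.5 -0.4  0.7] gap 0.0003 grip 0.6
[0.0104, 0.0011, -0.0405, -0.0012, -0.0006, -0.0007] steps 1
[-0.011, 0.0013, 0.042, -0.0012, -0.0006, -0.0007] steps 1
```

Request:
drive_tool --pt "-0.0046 0.001 0.0114 0 0 0 -1" --pt "-0.009 0.001 0.022 0 0 0 -1" --pt "-0.0115 0.001 0.032 0 0 0 -1" --pt "-0.012 0.001 0.038 0 0 0 -1" --pt "-0.012 0.001 0.042 0 0 0 -1" --pt "-0.012 0.001 0.042 0 0 0 -1" --pt "-0.012 0.001 0.042 0 0 0 -1"

```text
t: 40.57
position: [0.4403, -0.3816, 0.0608]
tcp_rot: [0.652, 0.758, 0.0, -0.003]
contact_force: [0.3, -1.0, -0.2]
finger_gap: -0.0003
grip_force: 0.0
```

Run:
```python
from h import *
rows(fr((27,0,60),(44,0,-6)))
```

```text
t 40.57 pos [ 0.4403 -0.3816  0.0608] yaw 98.6 q [-0.83  0.24 -0.06  1.27 -0.    0.59] F [ 0.3 -1.  -0.2] gap -0.0003 grip 0.0
[0.0205, -0.0001, -0.084, -0.0019, -0.0026, 0.0002] steps 2
[-0.0011, 0.0002, -0.0015, -0.0019, -0.0026, 0.0002] steps 1
```

Request:
drive_tool --pt "-0.002 0 -0.0465 0 0 0 -1" --pt "-0.002 0 -0.0715 0 0 0 -1" --pt "0.014 0 -0.0715 0 0 0 -1" --pt "0.0205 0 -0.059 0 0 0 -1" --pt "0.018 0 -0.049 0 0 0 -1" --pt "0.012 0 -0.0415 0 0 0 -1" --pt "0.0055 0 -0.032 0 0 0 -1" --pt "0.001 0 -0.0215 0 0 0 -1" --pt "-0.0015 0 -0.0115 0 0 0 -1" --pt "-0.002 0 -0.0045 0 0 0 -1" --pt "-0.002 0 -0.0045 0 0 0 -1" --pt "-0.002 0 -0.0045 0 0 0 -1"

```text
t: 41.57
position: [0.441, -0.3865, 0.0647]
tcp_rot: [0.653, 0.758, -0.001, -0.0]
contact_force: [0.6, -5.9, 1.8]
finger_gap: 0.0002
grip_force: 2.4
```

Run:
```python
from h import *
rows(fr((44,0,60),(0,-90,110),(27,0,60)))
```

```text
t 41.57 pos [ 0.441  -0.3865  0.0647] yaw 98.5 q [-0.83  0.24 -0.05  1.28 -0.    0.59] F [ 0.6 -5.9  1.8] gap 0.0002 grip 2.4
[0.0049, -0.0, -0.0791, -0.0017, 0.001, -0.0008] steps 2
[0.0596, -0.1128, -0.1414, -0.0017, 0.001, -0.0008] steps 4
[0.0261, -0.0001, -0.0792, -0.0017, 0.001, -0.0008] steps 2
```

Request:
drive_tool --pt "0.001 0 -0.04 0 0 0 -1" --pt "0.001 0 -0.08 0 0 0 -1" --pt "0.001 0 -0.08 0 0 0 -1" --pt "0.0596 -0.113 -0.141 0 0 0 -1" --pt "0.0596 -0.113 -0.141 0 0 0 -1" --pt "0.0596 -0.113 -0.141 0 0 0 -1" --pt "0.0596 -0.113 -0.141 0 0 0 -1" --pt "0.0596 -0.113 -0.141 0 0 0 -1" --pt "0.0596 -0.113 -0.141 0 0 0 -1" --pt "0.0596 -0.113 -0.141 0 0 0 -1" --pt "0.0596 -0.113 -0.141 0 0 0 -1"

```text
t: 42.48
position: [0.345, -0.35, 0.1767]
tcp_rot: [0.652, 0.758, 0.0, -0.003]
contact_force: [-0.7, -0.0, -0.9]
finger_gap: 0.0001
grip_force: 0.0
```

```bash
cat >> h.py <<'E'
def heads(s):
    """head inner edges along frame y (mm) by sampling world line at z .062, two frame x's"""
    g=cv2.cvtColor(s["pixels"],cv2.COLOR_BGR2GRAY).astype(np.float32)
    for x in(-5,4,30):
        ys=np.arange(-110,111,.5); p=proj(s,np.array([OS*[1,1,0]+[0,0,.062]+x/1e3*EX+y/1e3*EY for y in ys])).astype(np.float32)
        v=cv2.remap(g,p[:,0].reshape(1,-1),p[:,1].reshape(1,-1),cv2.INTER_LINEAR)[0]
        m=v>170; d=np.diff(m.astype(int)); print(x,[(float(ys[a+1]),float(ys[b])) for a,b in zip(np.where(d==1)[0],np.where(d==-1)[0][-len(np.where(d==1)[0]):]) ])
E
python3 - <<'E'
from h import *
s=wsnap(); spokes(s); pickle.dump(s,open("w15.pkl","wb"))
for n in("w11","w13","w14","w15"): print(n); heads(pickle.load(open(n+".pkl","rb")))
rows(fr((27,0,60),(44,0,-6)))
E
```

```text
{-90: 235, -85: 244, -80: 245, -75: 244, -70: 245, -65: 246, -60: 242, -55: 222, -50: 158, -45: 65, -40: 65, -35: 79, -30: 167, -25: 225, -20: 223, -15: 165, -10: 116, -5: 111, 0: 118, 5: 155, 10: 189, 15: 213, 20: 217, 25: 219, 30: 221, 35: 222, 40: 216, 45: 192, 50: 147, 55: 117, 60: 147, 65: 207, 70: 222, 75: 232, 80: 236, 85: 242, 90: 246, 95: 246, 100: 245, 105: 239, 110: 219, 115: 179}
w11
-5 [(-90.5, -89.0), (-82.5, -41.0), (9.5, 12.0), (38.5, 46.0), (47.0, 48.5), (50.0, 51.5), (53.0, 54.5), (56.0, 57.5), (59.0, 60.5), (62.0, 63.5), (65.0, 66.0), (68.0, 77.5)]
4 [(-90.5, -89.0), (-82.5, -43.0), (7.0, 14.0), (39.5, 56.0), (68.5, 77.5)]
30 [(-90.5, -84.0), (-82.5, -42.5), (-30.5, -1.0), (1.5, 10.5), (16.5, 56.5), (68.5, 77.5)]
w13
-5 [(-90.5, -84.0), (-77.0, -61.5), (-60.5, -50.0), (-49.0, -47.0), (-46.0, -44.0), (-43.0, -41.0), (5.5, 15.0), (38.5, 40.5), (42.0, 43.5), (45.0, 46.0), (48.0, 49.0), (50.5, 52.0), (53.5, 55.0), (56.5, 58.0), (59.5, 61.0), (62.5, 72.5)]
4 [(-90.0, -84.0), (-77.0, -43.0), (39.0, 51.5), (63.5, 72.5)]
30 [(-90.5, -79.0), (-77.0, -43.0), (-30.5, 0.0), (2
[... 319 characters left out ...]
(-30.0, 1.5), (4.0, 13.0), (17.0, 49.0), (60.5, 69.5)]
w15
-5 [(-90.0, -80.5), (-73.0, -57.5), (-56.5, -52.0), (-51.0, -49.0), (-48.0, -46.0), (-45.0, -43.0), (-42.0, -41.0), (5.0, 14.0), (39.0, 39.5), (41.0, 42.5), (44.0, 45.5), (47.0, 48.5), (49.5, 51.0), (52.5, 54.0), (55.5, 57.0), (58.5, 68.5)]
4 [(-88.0, -80.5), (-73.0, -43.0), (39.0, 48.0), (59.5, 68.5)]
30 [(-90.0, -75.0), (-73.0, -43.0), (-30.0, 1.5), (3.5, 13.0), (17.0, 48.0), (59.5, 68.5)]
t 42.53 pos [ 0.345  -0.35    0.1768] yaw 98.6 q [-0.93 -0.04 -0.13  1.49 -0.    0.49] F [-0.6  0.3  0.4] gap -0.0002 grip 0.0
[-0.0371, 0.1122, 0.0604, -0.0021, -0.0033, 0.0005] steps 3
[-0.0588, 0.1125, 0.1428, -0.0021, -0.0033, 0.0005] steps 4
```

Head edges give a clean metric: 77.5 → 72.5 → 70 → 68.5 mm, which puts the sleeve at or one push before home. A careful push with a force reading will tell which.

Request:
drive_tool --pt "-0.0345 0.112 0.03 0 0 0 -1" --pt "-0.0345 0.112 0.05 0 0 0 -1" --pt "-0.0345 0.112 0.06 0 0 0 -1" --pt "-0.0345 0.112 0.07 0 0 0 -1" --pt "-0.0345 0.112 0.08 0 0 0 -1" --pt "-0.0345 0.112 0.088 0 0 0 -1" --pt "-0.0345 0.112 0.093 0 0 0 -1" --pt "-0.0345 0.112 0.095 0 0 0 -1" --pt "-0.0345 0.112 0.095 0 0 0 -1" --pt "-0.0345 0.112 0.095 0 0 0 -1"

```text
t: 43.37
position: [0.4369, -0.3644, 0.1027]
tcp_rot: [0.652, 0.758, 0.0, -0.001]
contact_force: [-0.4, 0.5, -0.6]
finger_gap: 0.0
grip_force: 0.0
```

Run:
```python
from h import *
for n in("w5","w10"): print(n); heads(pickle.load(open(n+".pkl","rb")))
rows(fr((27,0,60),(44,0,-6)))
```

```text
w5
-5 [(-81.5, -74.0)]
4 [(-81.5, -70.5), (-68.0, -67.5), (-65.0, -64.5), (-62.0, -61.5), (-59.0, -59.0), (-56.0, -56.0), (-53.0, -53.0), (-50.5, -50.0), (-47.5, -41.5), (40.5, 44.5)]
30 [(-81.5, -74.0), (-10.5, -3.0)]
w10
-5 [(-82.0, -41.0), (39.5, 47.5), (60.0, 63.0), (69.0, 78.5)]
4 [(-82.0, -40.5), (39.5, 78.5)]
30 [(-88.5, -39.0), (-29.5, -13.5), (-9.0, 6.5), (17.5, 59.5), (69.0, 78.5)]
t 43.37 pos [ 0.4369 -0.3644  0.1027] yaw 98.6 q [-0.81  0.18 -0.05  1.35 -0.    0.61] F [-0.4  0.5 -0.6] gap 0.0 grip 0.0
[-0.0017, 0.0011, -0.0316, -0.001, -0.0012, -0.0004] steps 1
[-0.0231, 0.0013, 0.0509, -0.001, -0.0012, -0.0004] steps 2
```

Request:
drive_tool --pt "0 0.001 0.003 0 0 0 -1" --pt "0 0.001 0.006 0 0 0 -1" --pt "0 0.001 0.008 0 0 0 -1" --pt "0 0.001 0.008 0 0 0 -1" --pt "0 0.001 0.008 0 0 0 -1"

```text
t: 43.78
position: [0.4397, -0.3666, 0.0985]
tcp_rot: [0.652, 0.758, -0.001, 0.002]
contact_force: [0.9, -2.2, 4.7]
finger_gap: -0.0002
grip_force: 2.6
```

Request:
drive_tool --pt "0.001 0 0.002 0 0 0 -1" --pt "0.001 0 0.004 0 0 0 -1" --pt "0.001 0 0.006 0 0 0 -1" --pt "0.001 0 0.006 0 0 0 -1" --pt "0.001 0 0.006 0 0 0 -1"

```text
t: 44.2
position: [0.4403, -0.3689, 0.0962]
tcp_rot: [0.653, 0.758, -0.003, 0.005]
contact_force: [0.4, -7.2, 9.3]
finger_gap: 0.0002
grip_force: 4.8
```

Run:
```python
from h import *
rows(fr((27,0,60),(44,0,-6),(0,-90,110)))
```

```text
t 44.2 pos [ 0.4403 -0.3689  0.0962] yaw 98.5 q [-0.81  0.18 -0.06  1.32 -0.    0.61] F [ 0.4 -7.2  9.3] gap 0.0002 grip 4.8
[0.0039, -0.0021, -0.0398, 0.0015, 0.0074, -0.0009] steps 1
[-0.0164, -0.0023, 0.0429, 0.0015, 0.0074, -0.0009] steps 1
[0.0368, -0.1145, -0.103, 0.0015, 0.0074, -0.0009] steps 4
```

The reaction rises to 9 N up and 7 N outward with no motion, so this is the hard stop and the heads are home. I'm retracting for a numeric check of the heads and bars.

Request:
drive_tool --pt "0 0 -0.04 0 0 0 -1" --pt "0 0 -0.1 0 0 0 -1" --pt "0.0 0 -0.12 0 0 0 -1" --pt "0.037 -0.114 -0.103 0 0 0 -1" --pt "0.037 -0.114 -0.103 0 0 0 -1" --pt "0.037 -0.114 -0.103 0 0 0 -1" --pt "0.037 -0.114 -0.103 0 0 0 -1" --pt "0.037 -0.114 -0.103 0 0 0 -1" --pt "0.037 -0.114 -0.103 0 0 0 -1" --pt "0.037 -0.114 -0.103 0 0 0 -1" --pt "0.037 -0.114 -0.103 0 0 0 -1"

```text
t: 45.12
position: [0.3445, -0.348, 0.1736]
tcp_rot: [0.652, 0.758, 0.0, -0.001]
contact_force: [0.6, -0.3, 0.3]
finger_gap: 0.0001
grip_force: 0.0
```

Run:
```python
from h import *
from plant import eyes
s=wsnap(); spokes(s); heads(s)
T=eyes.snapshot("top"); cv2.imwrite("pics/top_end.png",T["pixels"])
T0=pickle.load(open("top0.pkl","rb"))
for nm,S in(("w",s),("top",T),("top start",T0)):
    g=cv2.cvtColor(S["pixels"],cv2.COLOR_BGR2GRAY).astype(np.float32)
    for y in(-10,0,10):
        xs=np.arange(40,170,.5); p=proj(S,np.array([OS*[1,1,0]+[0,0,.07]+x/1e3*EX+y/1e3*EY for x in xs])).astype(np.float32)
        v=cv2.remap(g,p[:,0].reshape(1,-1),p[:,1].reshape(1,-1),1)[0]; m=(v>200).astype(int); d=np.diff(m)
        print(nm,y,[float(xs[i]) for i in np.where(d)[0]])
rows([])
d=cv2.absdiff(T["pixels"][120:190,340:460],T0["pixels"][120:190,340:460]); print("timer/dish change",d.max())
```

```text
{-90: 185, -85: 210, -80: 232, -75: 245, -70: 245, -65: 245, -60: 245, -55: 245, -50: 190, -45: 135, -40: 67, -35: 80, -30: 98, -25: 107, -20: 166, -15: 218, -10: 225, -5: 130, 0: 116, 5: 144, 10: 168, 15: 215, 20: 234, 25: 231, 30: 236, 35: 237, 40: 236, 45: 234, 50: 230, 55: 211, 60: 171, 65: 148, 70: 163, 75: 207, 80: 219, 85: 222, 90: 231, 95: 237, 100: 246, 105: 246, 110: 243, 115: 234}
-5 [(-90.5, -80.5), (-73.0, -43.0), (-42.0, -41.0), (7.5, 13.5), (40.5, 42.0), (43.5, 45.0), (46.5, 48.0), (49.5, 51.0), (52.5, 54.0), (55.5, 56.5), (58.5, 68.0)]
4 [(-86.5, -80.0), (-73.0, -42.5), (8.5, 13.0), (39.0, 47.5), (59.0, 68.0)]
30 [(-90.5, -75.0), (-73.0, -43.0), (-30.0, -0.5), (2.0, 11.0), (17.5, 47.5), (59.0, 68.0)]
w -10 [60.5, 77.5]
w 0 [60.5, 76.5]
w 10 [60.5, 76.5, 144.0, 145.5]
top -10 [61.0, 75.5, 105.0, 117.5, 145.5, 159.0, 165.0, 168.5]
top 0 [63.0, 75.5, 105.5, 119.0, 144.5, 159.0, 165.5]
top 10 [62.5, 76.5, 105.0, 118.5, 146.0, 158.5, 165.5, 169.0]
top start -10 [165.0, 168.5]
top start 0 [165.5]
top start 10 [166.0, 169.0]
t 45.22 pos [ 0.3442 -0.3479  0.1734] yaw 98.7 q [-0.93 -0.05 -0.14  1.48 -0.    0.49] F [ 0.8 -0.4 -0.6] gap 0.0004 grip 0.0
timer/dish change 196
```

The spokes moved another ~10° (phase −13°). That last resistance was friction on the spoke tip, since I pushed straight down, and not the stop. About 47° remain, so I'm pushing again along the arc.

Run:
```python
from h import *
rows(fr((30,0,60),(30,0,35),(32,0,28),(36,0,22),(40,0,14),(42,0,5),(42,0,0),(42,0,-5)))
```

```text
t 45.22 pos [ 0.3442 -0.3479  0.1734] yaw 98.7 q [-0.93 -0.05 -0.14  1.48 -0.    0.49] F [ 0.8 -0.4 -0.6] gap 0.0004 grip 0.0
[-0.0436, 0.1128, 0.0564, -0.0014, -0.0018, 0.0006] steps 3
[-0.0437, 0.1128, 0.0877, -0.0014, -0.0018, 0.0006] steps 3
[-0.0462, 0.1128, 0.0964, -0.0014, -0.0018, 0.0006] steps 3
[-0.0513, 0.1129, 0.1039, -0.0014, -0.0018, 0.0006] steps 4
[-0.0563, 0.1129, 0.1139, -0.0014, -0.0018, 0.0006] steps 4
[-0.0588, 0.1129, 0.1251, -0.0014, -0.0018, 0.0006] steps 4
[-0.0588, 0.1129, 0.1314, -0.0014, -0.0018, 0.0006] steps 4
[-0.0589, 0.1129, 0.1376, -0.0014, -0.0018, 0.0006] steps 4
```

Request:
drive_tool --pt "-0.0437 0.113 0.03 0 0 0 -1" --pt "-0.0437 0.113 0.05 0 0 0 -1" --pt "-0.0437 0.113 0.06 0 0 0 -1" --pt "-0.0437 0.113 0.075 0 0 0 -1" --pt "-0.0437 0.113 0.088 0 0 0 -1" --pt "-0.0462 0.113 0.0964 0 0 0 -1" --pt "-0.0488 0.113 0.1 0 0 0 -1" --pt "-0.0513 0.113 0.104 0 0 0 -1" --pt "-0.054 0.113 0.109 0 0 0 -1" --pt "-0.0563 0.113 0.114 0 0 0 -1" --pt "-0.058 0.113 0.12 0 0 0 -1" --pt "-0.0588 0.113 0.125 0 0 0 -1" --pt "-0.0588 0.113 0.131 0 0 0 -1" --pt "-0.0588 0.113 0.134 0 0 0 -1" --pt "-0.0588 0.113 0.134 0 0 0 -1" --pt "-0.0588 0.113 0.134 0 0 0 -1"

```text
t: 46.55
position: [0.4401, -0.3821, 0.0673]
tcp_rot: [0.652, 0.758, -0.001, 0.0]
contact_force: [-3.0, -3.1, 7.4]
finger_gap: -0.0002
grip_force: 4.2
```

Run:
```python
from h import *
rows(fr((30,0,60),(42,0,-5)))
```

```text
t 46.55 pos [ 0.4401 -0.3821  0.0673] yaw 98.6 q [-0.83  0.23 -0.06  1.28 -0.    0.59] F [-3.  -3.1  7.4] gap -0.0002 grip 4.2
[0.0169, 0.0004, -0.0759, -0.0009, 0.0008, -0.0003] steps 2
[0.002, 0.0005, 0.0053, -0.0009, 0.0008, -0.0003] steps 1
```

Request:
drive_tool --pt "0 0 0.002 0 0 0 -1" --pt "0 0 0.004 0 0 0 -1" --pt "0 0 0.005 0 0 0 -1" --pt "0 0 0.005 0 0 0 -1"

```text
t: 46.88
position: [0.4406, -0.3828, 0.0665]
tcp_rot: [0.652, 0.758, -0.001, 0.001]
contact_force: [-4.9, -2.5, 18.3]
finger_gap: -0.0003
grip_force: 8.0
```

Run:
```python
from h import *
rows(fr((0,-90,110)))
```

```text
t 46.88 pos [ 0.4406 -0.3828  0.0665] yaw 98.6 q [-0.83  0.23 -0.06  1.28 -0.    0.59] F [-4.9 -2.5 18.3] gap -0.0003 grip 8.0
[0.0548, -0.1126, -0.1396, -0.0001, 0.0023, -0.0001] steps 4
```

18 N with under 1 mm of motion at spoke angle ~95.7° is the real hard stop. Retracting to verify.

Request:
drive_tool --pt "0 0 -0.04 0 0 0 -1" --pt "0 0 -0.08 0 0 0 -1" --pt "0 0 -0.1 0 0 0 -1" --pt "0.055 -0.113 -0.14 0 0 0 -1" --pt "0.055 -0.113 -0.14 0 0 0 -1" --pt "0.055 -0.113 -0.14 0 0 0 -1" --pt "0.055 -0.113 -0.14 0 0 0 -1" --pt "0.055 -0.113 -0.14 0 0 0 -1" --pt "0.055 -0.113 -0.14 0 0 0 -1" --pt "0.055 -0.113 -0.14 0 0 0 -1" --pt "0.055 -0.113 -0.14 0 0 0 -1"

```text
t: 47.8
position: [0.3445, -0.3502, 0.1729]
tcp_rot: [0.652, 0.758, 0.001, -0.003]
contact_force: [0.0, 0.2, 0.8]
finger_gap: 0.0001
grip_force: 0.0
```

Run:
```python
from h import *
from plant import eyes
s=wsnap(); spokes(s); heads(s)
T=eyes.snapshot("top"); 
for S in(T,pickle.load(open("top0.pkl","rb"))):
    hsv=cv2.cvtColor(S["pixels"],cv2.COLOR_BGR2HSV); m=((hsv[...,2]>110)&(hsv[...,1]<70)).astype(np.uint8)
    k,l,st,ce=cv2.connectedComponentsWithStats(m)
    print([(ce[i].round(1).tolist(),int(st[i,4])) for i in range(1,k) if 340<ce[i][0]<460 and 120<ce[i][1]<185 and st[i,4]>200])
rows([])
```

```text
{-90: 234, -85: 244, -80: 245, -75: 245, -70: 245, -65: 246, -60: 239, -55: 223, -50: 142, -45: 63, -40: 67, -35: 80, -30: 166, -25: 219, -20: 225, -15: 168, -10: 115, -5: 113, 0: 117, 5: 155, 10: 188, 15: 214, 20: 218, 25: 219, 30: 223, 35: 222, 40: 217, 45: 199, 50: 153, 55: 119, 60: 131, 65: 198, 70: 223, 75: 230, 80: 233, 85: 243, 90: 245, 95: 246, 100: 245, 105: 235, 110: 208, 115: 171}
-5 [(-90.5, -79.5), (-72.0, -50.5), (-49.5, -42.0), (5.0, 14.5), (39.5, 41.0), (42.5, 44.0), (45.5, 47.0), (48.5, 49.5), (51.0, 52.5), (54.0, 55.5), (57.0, 67.0)]
4 [(-87.0, -79.0), (-72.0, -43.0), (38.5, 46.5), (58.0, 67.0)]
30 [(-90.5, -74.0), (-72.0, -43.0), (-30.0, 1.0), (3.5, 13.5), (17.0, 46.5), (58.0, 67.0)]
[([367.3, 144.6], 759), ([439.3, 146.1], 477), ([414.4, 168.7], 477)]
[([367.3, 144.6], 760), ([439.3, 146.1], 477), ([414.4, 168.7], 477), ([350.0, 185.0], 315)]
t 47.9 pos [ 0.3443 -0.3504  0.1732] yaw 98.7 q [-0.93 -0.04 -0.14  1.48 -0.    0.49] F [0.6 0.2 0.6] gap 0.0001 grip 0.0
```

The heads have travelled ≈10.8 mm since the start (10.9 expected), the spoke phase matches 9.0 rad, and the timer and dishes haven't moved. Handing in.

```bash
python3 -c "
from plant import arm
print(arm.hand_in())"
```

```text
the job is handed in; nothing more can be done
None
```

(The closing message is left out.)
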